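# Float the beam of a moment balance with its spring lever

### The job

Take a poise reading of the clock movement clamped on the green moment balance: with the sprung torque lever at its front, lift the top-heavy beam off the left rest and float its red pointer at the red zero line, keeping it between the two green marks for five seconds without a break, and never let it run over onto the right rest. Then lay the beam back down gently on the left rest, without a bang, and let go of the lever. Work the beam only through the lever, never by touching the beam, its weights or the movement, and leave the loose things on the bench where they are.

Things in the scene. Friction and masses are not known exactly. Their poses are not given: they have to be found in the camera images.
- balance: Moment balance, bolted to the bench: green base 200 x 300 mm, two A-shaped standards, two rests, white scale. Origin: centre of the base's underside. x axis: from the front (lever side, towards the robot) to the back; y: left seen from the front; z up. Beam and lever turn about one horizontal axis along this x, 150 mm above the bench. Stands at varying places, turned by up to 0.3 rad.
- beam_tilt (a joint): Tilt of the beam and all it carries about the balance's x axis (right-hand rule), rad. 0 = level, pointer at zero; negative = left (+y) end low. It lies on the left rest at -0.30 (start), on the right rest at +0.30. Law (nominal, SI): 0.036 x acceleration = 0.43 x beam_tilt + 0.32 x lever + m0. 0.43 may be 0.38 to 0.48; m0 is a hidden constant, -0.075 to 0.075. Bearing damping 0.002 N m s/rad.
- lever (a joint): Twist of the torque lever relative to the beam, rad, range -0.9 to 0.9, right-hand rule; 0 = spring slack, lever square to the beam. A spiral spring of 0.32 N m/rad (nominal; damping 0.004 N m s/rad) joins lever and beam and is the only link: lever pushed to the balance's right (-y, positive) lifts the beam's left end. The lever is counterweighted; let go, it springs back to 0 (start).
- lever_grip (a point): Centre of the lever's black revolving grip: cylinder 24 mm in diameter, 50 mm long, along the balance's x; it spins freely, so it can be pinched from above (fingers closing along the balance's y) and carried along its arc without turning the gripper. With a = beam_tilt + lever, in the balance's frame: x = -0.128, y = -0.130 sin a, z = 0.150 + 0.130 cos a. Lever arm 30 to 38 mm behind this centre.
- pointer_tip (a point): Tip of the red fork-shaped pointer that rises from the beam at the back and runs on both faces of the white index scale. In the balance's frame: x = 0.075, y = -0.180 sin(beam_tilt), z = 0.150 + 0.180 cos(beam_tilt).
- zero_mark (a point): Middle of the red zero line on the white index scale, in the balance's frame at x = 0.075, y = 0, z = 0.326. The two green marks stand at beam_tilt -0.10 and +0.10 rad (18 mm to either side of it), black ticks every 0.05 rad. The scale is 34 mm high.
- beam: Balance beam: aluminium bar 400 mm long (along y), 16 x 20 mm, steel table on its middle. Origin on the turning axis at mid-length; axes as the balance's when level. With its load it is top-heavy beyond what the spring can hold: with the lever's grip held still it falls away from balance, e-fold in about 0.45 to 0.8 s.
- movement: Brass clock movement clamped on the beam's table, 0.55 kg (nominal): two plates 74 mm wide (y), 90 mm tall, 45 mm apart, wheels between. Origin at the middle of its underside, 22 mm above the turning axis.
- weight_left: Brass disc 60 mm in diameter, 20 mm thick, 0.42 kg (nominal), clamped on the left end of the beam, 180 mm from the turning axis: in the balance's frame at y = 0.180 cos(beam_tilt), z = 0.150 + 0.180 sin(beam_tilt). Origin at its centre. The two weights differ a little, which makes m0.
- weight_right: The same on the right end of the beam: y = -0.180 cos(beam_tilt), z = 0.150 - 0.180 sin(beam_tilt).
- screwdriver: Screwdriver with red handle, 190 mm, lying loose on the bench; bystander.
- hammer: Small hammer with wooden handle, 240 mm, lying loose; bystander.
- oil_bottle: White oil bottle with red cap, 40 mm wide, 100 mm tall, standing loose; bystander.
- drive_ring: Black rubber ring, 90 mm wide, 8 mm thick, lying loose; bystander.
- barrel: Brass spring barrel, 48 mm wide, 32 mm tall, standing loose; bystander.
- parts_tray: White tray 90 x 120 x 22 mm; bystander.

How it is judged:
By the outcome, as a careful person would: the job done as asked, in the order asked, and still so for the second after the job is handed in, with the robot touching nothing.
It also fails if it takes over 61 s, if anything falls off the work surface, if the arm or the gripper's body presses on something with over 40 N, if the wrist force passes 120 N, or if a joint passes its speed limit or range.

### The arm

A 7-joint arm with a two-finger parallel gripper is mounted at the origin on the work surface. World frame = base frame: x ahead of the robot, y to its left, z up, the work surface at z = 0. Lengths are in m, angles in rad, forces in N, time in s.
With the tool pointing down it reaches from about 0.425 to 0.8 m from the base axis. Payload 8.3 kg.
Tool frame: the origin (TCP) lies midway between the tips of the shut fingers; the grasp point (between the pads) lies 19 mm behind it; z points along the fingers, y is the line along which they close (so a half turn about z gives the same grasp; the last joint's range is limited). The gripper opens to 85 mm and grips with 20 to 120 N. Pads are 22 mm wide; open, the fingers measure 114 mm over their backs; the gripper's body (76 mm by 85 mm) begins 54 mm behind the grasp point. The pads swing forward as they close: fully open they stand 13 mm farther back than shut.
Start: joints at [-1.18, 0.383, 0.016, 1.37, -0.006, 1.388, -0.046], TCP at [0.274, 0.562, 0.195] pointing down, gripper open.
Joint ranges: [-2.95, 2.95], [-0.25, 2.06], [-1.52, 1.56], [0.18, 2.33], [-1.44, 4.58], [0.02, 2.06], [-3.01, 3.01]. Speed limits (rad/s): [2.39, 2.39, 3.01, 3.01, 3.14, 3.14, 3.14].

### API

Orientations are given as a rotation vector (axis times angle).
In Python, from station import env gives the robot as it stands.
- The arm moves only by the tool move_arm, never from a script. Its argument "series" is a list of rows, each an object with "travel": the shift along the tool's x, y, z in m, a list of three; "delta_rot": the turn, a rotation vector about the tool's x, y, z in rad, a list of three; "claw": the finger opening in m, from 0 to 0.0854. In form: [{"travel": [dx, dy, dz], "delta_rot": [wx, wy, wz], "claw": claw}, ...]. A call has 1 to 10 rows; each row shifts and turns the commanded pose from where the row before left it, along the tool's axes as they then stand; what a row does not reach is not made up. A row lasts 1/8 s, in which the tool goes at most 62.5 mm and 10.7 degrees, less where a joint would pass 70% of its speed; a pose out of reach is approached as far as the arm can. A call is refused whole if a number of a shift passes 0.0625 or a number of a turn 0.188, either way. A call with a gripper value outside its range is refused whole. The fingers move at their own pace and stop on an object; "newtons" is the grip in N (left out, the last holds). Time passes only in rows, so rows that do not move let the fingers close. It gives the time, the measured TCP pose, the force, the opening and the grip force at its end, in the units of the state.
- env.get_state(): the state, without advancing time (a new reading comes with each control period).
- env.grab_frame(name): name is "scene" or "top" or "wrist"; returns a dict with "color" (420x560x3 uint8, red, green, blue), "depth" (420x560 float32, m along the optical axis (not along the pixel's ray), 0 where there is no reading), "vertical_fov" (degrees; the focal length in pixels is half the picture's height over the tangent of half this angle, whatever the lens; pixels are square), "cx", "cy" (the principal point, pixels), "dist_coeffs" ([k1, k2, p1, p2, k3] as OpenCV has them; the pictures are not rectified), "camera_from_world" (4x4, takes a point from world to camera coordinates). Camera axes: x right, y down, z forward; pixel columns grow to the right and rows downward; lengths in m; the calibration is good to about 2 mm. A picture is of the moment at which its call begins.
- env.job_done(): hands the job in; it is judged then, once.
The state is a dict: "clock": time; "q": joint angles; "qvel": joint speeds; "tau": joint torques, N m; "eef_pos": TCP position; "orientation": TCP orientation; "wrist_force": force on the tool from outside, world axes, zero at the start; "torque": the same for the moment, N m; "opening": opening from 0.0 (shut) to 1.0 (fully open); "grasp_force": force on a finger pad.
Only numpy, scipy, OpenCV 4.12 (cv2) and the standard library are available. Lean on these libraries where they do the work, as an engineer would, in place of code of your own. Each camera call takes 0.05 s, during which the arm holds its last target. There are 200 camera calls.

## Working session

There is one attempt and no reset: what is moved stays moved. The work goes in short steps, Python scripts to look and compute and a tool call to move; the robot and the scene stay as the last step left them, time stands still between calls to the robot, and variables do not carry over. Pictures are saved under pics/ and viewed, at most 10 in all, crops included, and the job is handed in when it is done.

Besides the shell and the picture viewer there is one more tool, called as name([rows], argument=value, ...), one row to a line, values as JSON. move_arm: Moves the arm, as the interface text tells. Its arguments: {"type":"object","properties":{"series":{"type":"array"},"newtons":{"type":"number"}},"required":["series"]}

```bash
ls; mkdir -p pics; cat > h.py <<'E'
import numpy as np, cv2
from station import env
def snap(n,png=None):
    f=env.grab_frame(n)
    if png: cv2.imwrite(png,f["color"][:,:,::-1])
    return f
def cam(f):
    h=f["color"].shape[0]; F=h/2/np.tan(np.radians(f["vertical_fov"])/2)
    return np.array([[F,0,f["cx"]],[0,F,f["cy"]],[0,0,1]]),np.array(f["dist_coeffs"],float),np.array(f["camera_from_world"])
def ray(f,uv):
    K,d,T=cam(f); p=cv2.undistortPoints(np.array([[uv]],float),K,d)[0,0]
    R=T[:3,:3]; return -R.T@T[:3,3], R.T@np.array([p[0],p[1],1.])
def at_z(f,uv,z):
    o,r=ray(f,uv); return o+r*(z-o[2])/r[2]
def by_depth(f,uv):
    o,r=ray(f,uv); u,v=map(int,np.round(uv)); return o+r*f["depth"][v,u]
def proj(f,P):
    K,d,T=cam(f); return cv2.projectPoints(np.atleast_2d(np.array(P,float)),cv2.Rodrigues(T[:3,:3])[0],T[:3,3],K,d)[0][:,0]
E
python3 - <<'E'
from h import *
s=env.get_state(); print(s)
for n in("scene","top"):
    f=snap(n,f"pics/{n}0.png"); np.save(f"pics/{n}0.npy",f,allow_pickle=True); print(n,ray(f,(280,210)))
E
```

```text
pics
{'clock': 0.0, 'q': array([-1.17988359,  0.38425126,  0.01641721,  1.37116754, -0.00632106,
        1.38823869, -0.04651192]), 'qvel': array([ 1.20907122e-03, -7.03228182e-05,  1.25594909e-03, -1.13014717e-03,
        1.35374205e-03,  4.55230573e-04,  1.27595138e-03]), 'tau': array([ 3.28593824e-04, -6.27617025e+01,  8.44791848e-01, -3.71805811e+01,
        1.67423836e-02,  1.47950248e-02,  4.62720976e-06]), 'eef_pos': array([0.273722  , 0.56121033, 0.19386508]), 'orientation': array([-0.70663931, -3.06065614,  0.00309574]), 'wrist_force': array([-0.1027581 ,  0.16826551,  0.16387493]), 'torque': array([-0.02291179, -0.037713  ,  0.00273683]), 'grasp_force': 0.0, 'opening': 0.9958000929103487}
scene (array([ 1.24376676, -0.69716951,  1.01351912]), array([-0.55265082,  0.56366382, -0.61413211]))
top (array([0.31963001, 0.06469942, 1.29428253]), array([ 0.19554403, -0.01221917, -0.98075577]))
```

View pics/scene0.png

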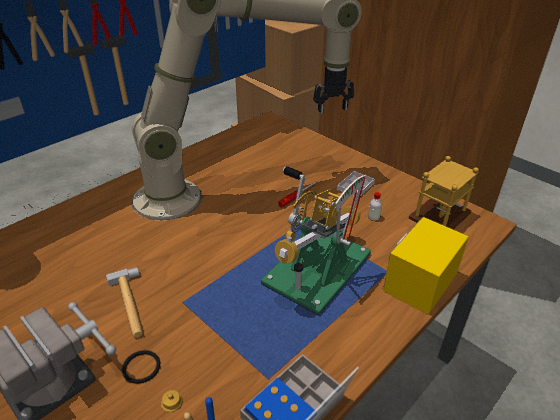

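View pics/top0.png

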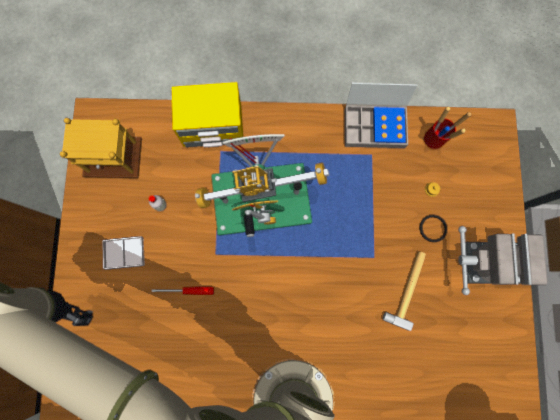

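The scene view shows the balance on the blue mat, with the black grip at about (292,172). In the top view the green base is centred near (262,198) and the grip is at (249,222). Next I'll fit the base pose.

```bash
python3 - <<'E'
from h import *
out={}
for n in("top","scene"):
    f=np.load(f"pics/{n}0.npy",allow_pickle=True).item()
    c=f["color"].astype(int); m=(c[...,1]>c[...,0]*1.5+8)&(c[...,1]>c[...,2]*1.2+4)&(f["depth"]>0)
    vs,us=np.nonzero(m)
    K,d,T=cam(f); p=cv2.undistortPoints(np.stack([us,vs],1).astype(float)[:,None],K,d)[:,0]
    X=np.c_[p,np.ones(len(p))]*f["depth"][vs,us][:,None]; W=(X-T[:3,3])@T[:3,:3]
    h=np.histogram(W[:,2],bins=np.arange(-.01,.3,.005)); print(n,len(W),[(round(b,3),k) for k,b in zip(*h) if k>30])
    zt=np.median(W[(W[:,2]<.03)&(W[:,2]>0.003)][:,2])
    b=W[(abs(W[:,2]-zt)<.004)&(abs(W[:,0]-.55)<.3)&(abs(W[:,1])<.4)]
    print(zt,len(b),cv2.minAreaRect((b[:,:2]*1000).astype(np.float32)))
f=np.load("pics/top0.npy",allow_pickle=True).item()
for uv in [(249,214),(249,222),(249,230),(202,197),(321,173)]: print(uv,by_depth(f,uv))
x=cv2.resize(f["color"][120:250,170:350],None,fx=4.4,fy=4.4,interpolation=cv2.INTER_CUBIC); cv2.imwrite("pics/c1.png",x[:,:,::-1])
E
```

```text
top 3081 [(np.float64(0.015), np.int64(539)), (np.float64(0.02), np.int64(1886)), (np.float64(0.025), np.int64(444))]
0.022305379747020137 2532 ((610.3467407226562, 110.52949523925781), (196.2989959716797, 296.2661437988281), 8.775005340576172)
scene 4088 [(np.float64(0.01), np.int64(83)), (np.float64(0.015), np.int64(842)), (np.float64(0.02), np.int64(2279)), (np.float64(0.025), np.int64(171)), (np.float64(0.04), np.int64(33)), (np.float64(0.05), np.int64(36)), (np.float64(0.06), np.int64(36)), (np.float64(0.065), np.int64(35)), (np.float64(0.07), np.int64(40)), (np.float64(0.075), np.int64(44))]
0.02137691114646096 3010 ((613.69677734375, 106.29715728759766), (199.154052734375, 299.2001953125), 8.368505477905273)
(249, 214) [0.50911865 0.12925676 0.28374325]
(249, 222) [0.48807947 0.12827078 0.28853993]
(249, 230) [0.46862596 0.12782854 0.28484444]
(202, 197) [0.58678624 0.27825051 0.12136414]
(321, 173) [ 0.63313335 -0.05561621  0.23869821]
```

View pics/c1.png

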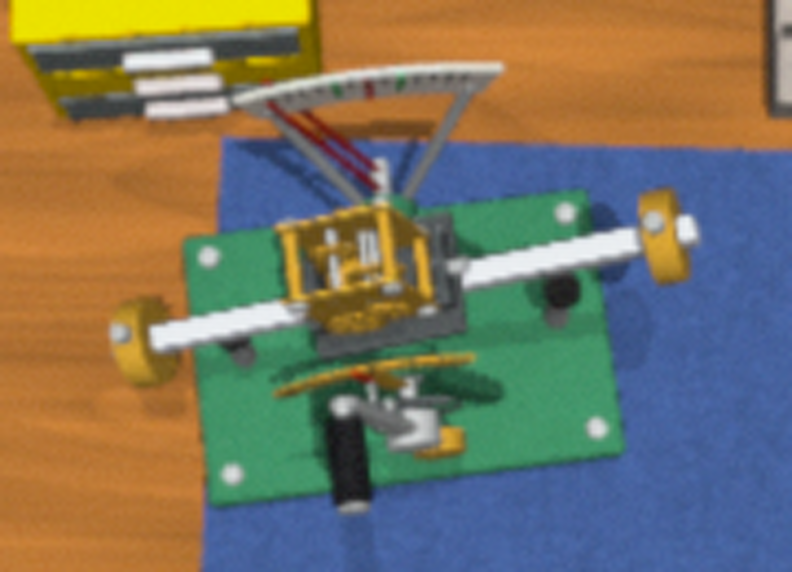

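Crop at 4.4x: left disc at about (145,340), grip from (345,405) to (352,505), zero line at about (370,88), pointer against the left end of the scale. The beam's left end is low, as expected. I'll enlarge the scene view to refine the pose.

```bash
python3 - <<'E'
from h import *
f=np.load("pics/scene0.npy",allow_pickle=True).item()
x=cv2.resize(f["color"][155:315,245:405],None,fx=3.75,fy=3.75,interpolation=cv2.INTER_CUBIC)
cv2.imwrite("pics/c2.png",x[:,:,::-1])
E
```

```text
(no output)
```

View pics/c2.png

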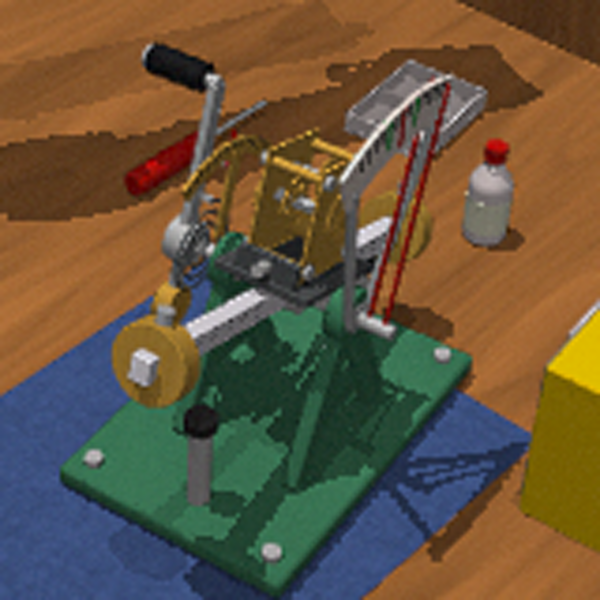

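Crop: grip centre at about (178,68). Base top corners at (62,470), (275,583) and (470,355). The red zero line is at about (402,128), and the pointer is on the far, left end of the scale. Now a joint fit using both views.

```bash
cat > fit.py <<'E'
from h import *
from scipy.optimize import least_squares
ft=np.load("pics/top0.npy",allow_pickle=True).item(); fs=np.load("pics/scene0.npy",allow_pickle=True).item()
a=-.3; G=[-.128,-.13*np.sin(a),.15+.13*np.cos(a)]; Z=[.075,0,.326]
def B(sx,sy): return [.1*sx,.15*sy,'t']
top=[(B(-1,1),(210,500)),(B(1,1),(183,240)),(B(1,-1),(583,190)),(B(-1,-1),(623,448)),(Z,(370,88)),(G,(349,452))]
sc=[(B(-1,-1),(62,470)),(B(1,-1),(275,583)),(B(1,1),(470,355)),(Z,(402,128)),(G,(178,68))]
def res(p,full=False):
    c,s=np.cos(p[2]),np.sin(p[2]); r=[]
    for f,L,k,o in((ft,top,4.4,(170,120)),(fs,sc,3.75,(245,155))):
        P=np.array([[q if q!='t' else p[3] for q in x] for x,_ in L]); uv=np.array([(np.array(u)+.5)/k-.5+o for _,u in L])
        W=np.c_[p[0]+c*P[:,0]-s*P[:,1],p[1]+s*P[:,0]+c*P[:,1],P[:,2]]
        r.append(proj(f,W)-uv)
    return r if full else np.concatenate(r).ravel()
s=least_squares(res,[.61,.108,.15,.02],loss="soft_l1"); print(s.x)
for r in res(s.x,True): print(r.round(1))
c,n=np.cos(s.x[2]),np.sin(s.x[2]); print("grip",s.x[0]+c*G[0]-n*G[1],s.x[1]+n*G[0]+c*G[1],G[2])
from scipy.spatial.transform import Rotation as R
st=env.get_state(); Rt=R.from_rotvec(st["orientation"]); print(Rt.as_matrix().round(3))
E
python3 fit.py
```

```text
[0.61399924 0.11026222 0.15257756 0.01987432]
[[-0.2  0.9]
 [-0.6 -1.4]
 [ 1.1 -1.4]
 [ 1.   0.5]
 [-0.1  0.2]
 [ 0.1  3.1]]
[[-0.2 -0.4]
 [ 2.6  1.7]
 [ 2.5  0.4]
 [-1.  -0.5]
 [ 0.2 -0.5]]
grip 0.4816473170978452 0.1287792987028193 0.27419374358632875
[[-0.899  0.438 -0.001]
 [ 0.438  0.899 -0.002]
 [-0.    -0.002 -1.   ]]
```

move_arm([
  {"travel": [0, 0, -0.04], "delta_rot": [0, 0, -0.151], "claw": 0.085},
  {"travel": [0, 0, -0.04], "delta_rot": [0, 0, -0.151], "claw": 0.085},
  {"travel": [0, 0, -0.04], "delta_rot": [0, 0, -0.151], "claw": 0.085},
  {"travel": [0, 0, -0.04], "delta_rot": [0, 0, -0.151], "claw": 0.085},
  {"travel": [-0.014, -0.046, 0], "delta_rot": [0, 0, 0], "claw": 0.085},
  {"travel": [-0.014, -0.046, 0], "delta_rot": [0, 0, 0], "claw": 0.085},
  {"travel": [-0.014, -0.046, 0], "delta_rot": [0, 0, 0], "claw": 0.085},
  {"travel": [-0.014, -0.046, 0], "delta_rot": [0, 0, 0], "claw": 0.085},
  {"travel": [-0.014, -0.046, 0], "delta_rot": [0, 0, 0], "claw": 0.085},
  {"travel": [-0.014, -0.046, 0], "delta_rot": [0, 0, 0], "claw": 0.085},
])

```text
clock: 1.35
eef_pos: [0.3987, 0.2998, 0.3545]
orientation: [0.236, -3.132, 0.0]
wrist_force: [0.2, 0.4, -0.7]
opening: 0.991
grasp_force: 0.0
```

```bash
cat > st.py <<'E'
from h import *
from scipy.spatial.transform import Rotation as R
s=env.get_state(); M=R.from_rotvec(s["orientation"]).as_matrix()
print("t",round(s["clock"],3),"tcp",s["eef_pos"].round(4),"F",s["wrist_force"].round(2),"open",round(s["opening"],3),"grip",s["grasp_force"])
x0,y0,w=.614,.110,.1526; c,n=np.cos(w),np.sin(w)
d=s["eef_pos"]-[x0,y0,0]; print("bal frame",[round(v,4) for v in (c*d[0]+n*d[1],-n*d[0]+c*d[1],d[2])],"yaw of tool y - bal y",np.arctan2(M[1,1],M[0,1])-np.pi/2-w,"tilt",M[:2,2].round(4))
g=np.array([.4825,.129,.274-.017]); print("to grasp, tool axes",(M.T@(g-s["eef_pos"])).round(4))
E
python3 st.py
```

```text
t 1.35 tcp [0.3987 0.2998 0.3545] F [ 0.17  0.4  -0.68] open 0.991 grip 0.0
bal frame [np.float64(-0.184), np.float64(0.2203), np.float64(0.3545)] yaw of tool y - bal y -0.0024085498601082445 tilt [-0.0006 -0.0003]
to grasp, tool axes [-0.0574 -0.1814  0.0976]
```

move_arm([
  {"travel": [-0.0115, -0.0363, 0], "delta_rot": [0, 0, 0], "claw": 0.085},
  {"travel": [-0.0115, -0.0363, 0], "delta_rot": [0, 0, 0], "claw": 0.085},
  {"travel": [-0.0115, -0.0363, 0], "delta_rot": [0, 0, 0], "claw": 0.085},
  {"travel": [-0.0115, -0.0363, 0], "delta_rot": [0, 0, 0], "claw": 0.085},
  {"travel": [-0.0114, -0.0362, 0], "delta_rot": [0, 0, 0], "claw": 0.085},
  {"travel": [0, 0, 0.024], "delta_rot": [0, 0, 0], "claw": 0.085},
  {"travel": [0, 0, 0.024], "delta_rot": [0, 0, 0], "claw": 0.085},
  {"travel": [0, 0, 0.024], "delta_rot": [0, 0, 0], "claw": 0.085},
  {"travel": [0, 0, 0.024], "delta_rot": [0, 0, 0], "claw": 0.085},
  {"travel": [0, 0, 0], "delta_rot": [0, 0, 0], "claw": 0.085},
])

```text
clock: 2.6
eef_pos: [0.4809, 0.1303, 0.257]
orientation: [0.236, -3.129, 0.002]
wrist_force: [0.0, 1.0, 0.7]
opening: 0.995
grasp_force: 0.0
```

```bash
python3 st.py; python3 - <<'E'
from h import *
a=snap("top"); w=snap("wrist"); np.save("pics/top1.npy",a,allow_pickle=True)
s=snap("scene")
A=cv2.resize(a["color"][140:270,190:320],(400,400),interpolation=cv2.INTER_CUBIC); W=cv2.resize(w["color"],(400,300)); W=np.vstack([W,np.zeros((100,400,3),np.uint8)])
cv2.imwrite("pics/c3.png",np.hstack([A,W])[:,:,::-1])
cv2.imwrite("pics/c3s.png",cv2.resize(s["color"][100:260,225:425],None,fx=4,fy=3.75)[:,:,::-1])
E
```

```text
t 2.6 tcp [0.4809 0.1303 0.257 ] F [0.04 0.96 0.69] open 0.995 grip 0.0
bal frame [np.float64(-0.1285), np.float64(0.0403), np.float64(0.257)] yaw of tool y - bal y -0.0022861768192301013 tilt [-0.004  -0.0016]
to grasp, tool axes [-0.0014 -0.0015 -0.    ]
```

View pics/c3.png

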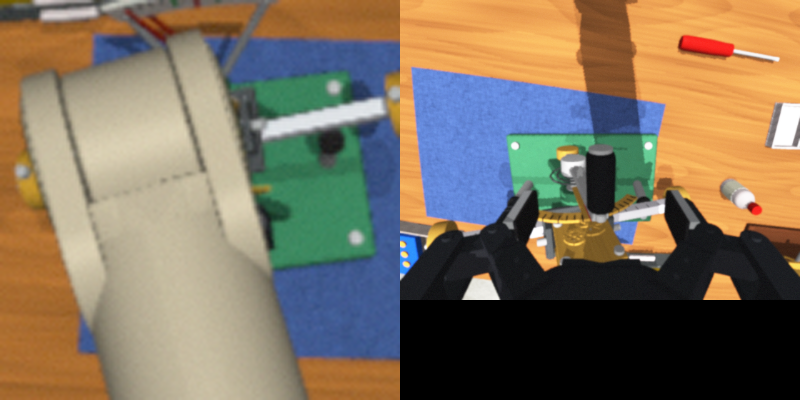

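The wrist picture shows the grip centred between the open fingers, at about (600,180) with the pads at 525 and 685. The arm blocks most of the top view, so I'll check the scene camera for measuring tilt.

View pics/c3s.png

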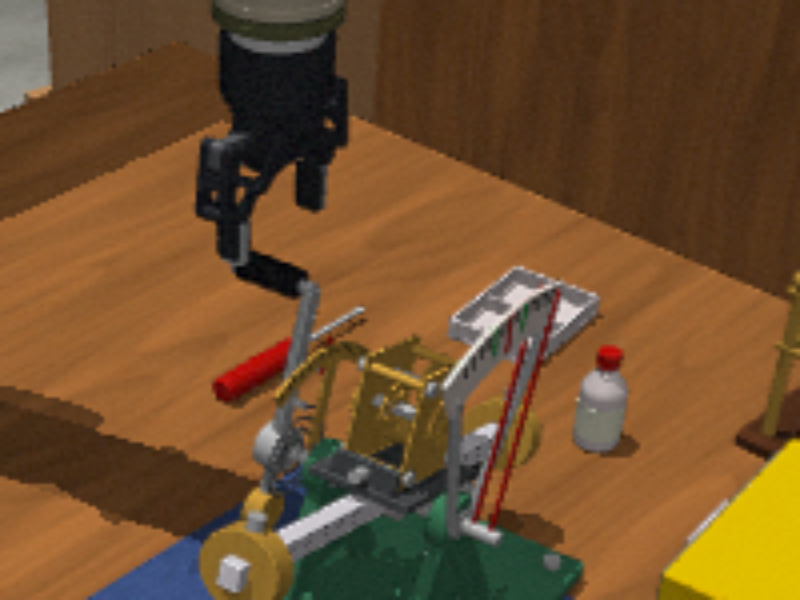

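move_arm([
  {"travel": [0, 0, 0], "delta_rot": [0, 0, 0], "claw": 0.02},
  {"travel": [0, 0, 0], "delta_rot": [0, 0, 0], "claw": 0.02},
  {"travel": [0, 0, 0], "delta_rot": [0, 0, 0], "claw": 0.02},
  {"travel": [0, 0, 0], "delta_rot": [0, 0, 0], "claw": 0.02},
  {"travel": [0, 0, 0], "delta_rot": [0, 0, 0], "claw": 0.02},
  {"travel": [0, 0, 0], "delta_rot": [0, 0, 0], "claw": 0.02},
], newtons=40)

```text
clock: 3.5
eef_pos: [0.4822, 0.1307, 0.2589]
orientation: [0.236, -3.133, 0.0]
wrist_force: [-0.7, -0.5, 0.8]
opening: 0.234
grasp_force: 0.0
```

The opening reads 20 mm with no pad force, so the pinch looks doubtful. I'll check with the wrist camera.

```bash
python3 st.py; python3 - <<'E'
from h import *
w=snap("wrist"); s=snap("scene")
W=cv2.resize(w["color"],(533,400)); S=cv2.resize(s["color"][115:215,255:320],(260,400),interpolation=cv2.INTER_CUBIC)
cv2.imwrite("pics/c4.png",np.hstack([W,S])[:,:,::-1])
E
```

```text
t 3.5 tcp [0.4822 0.1307 0.2589] F [-0.75 -0.49  0.81] open 0.234 grip 0.0
bal frame [np.float64(-0.1271), np.float64(0.0405), np.float64(0.2589)] yaw of tool y - bal y -0.00234457510185776 tilt [-0.0001 -0.    ]
to grasp, tool axes [-0.     -0.0017  0.0019]
```

View pics/c4.png

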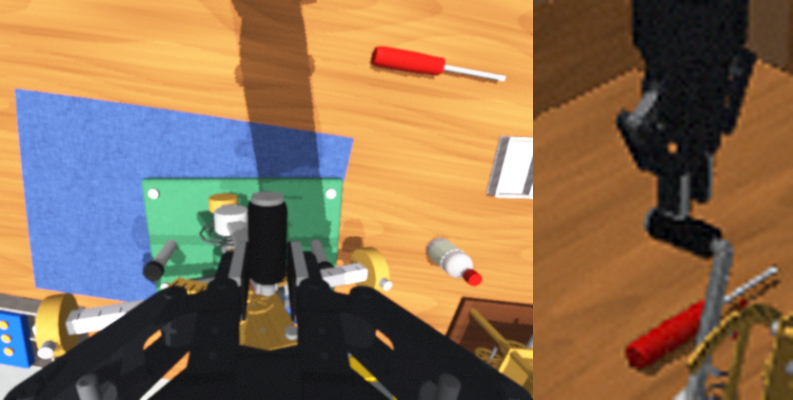

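The fingers straddle the grip (at about (267,240) in the picture) but there is still a gap, so I'll close further.

move_arm([
  {"travel": [0, 0, 0], "delta_rot": [0, 0, 0], "claw": 0.0},
  {"travel": [0, 0, 0], "delta_rot": [0, 0, 0], "claw": 0.0},
  {"travel": [0, 0, 0], "delta_rot": [0, 0, 0], "claw": 0.0},
  {"travel": [0, 0, 0], "delta_rot": [0, 0, 0], "claw": 0.0},
], newtons=40)

```text
clock: 4.1
eef_pos: [0.4822, 0.1307, 0.2589]
orientation: [0.236, -3.133, 0.0]
wrist_force: [0.6, 0.1, 0.5]
opening: -0.002
grasp_force: 0.0
```

```bash
python3 st.py; python3 - <<'E'
from h import *
w=snap("wrist"); s=snap("scene"); np.save("pics/scene2.npy",s,allow_pickle=True)
W=cv2.resize(w["color"],(533,400)); S=cv2.resize(s["color"][115:215,255:320],(260,400),interpolation=cv2.INTER_CUBIC)
cv2.imwrite("pics/c5.png",np.hstack([W,S])[:,:,::-1])
E
```

```text
t 4.1 tcp [0.4822 0.1307 0.2589] F [0.57 0.1  0.53] open -0.002 grip 0.0
bal frame [np.float64(-0.1271), np.float64(0.0405), np.float64(0.2589)] yaw of tool y - bal y -0.0023887190127093727 tilt [-0.0001 -0.    ]
to grasp, tool axes [-0.     -0.0017  0.0019]
```

View pics/c5.png

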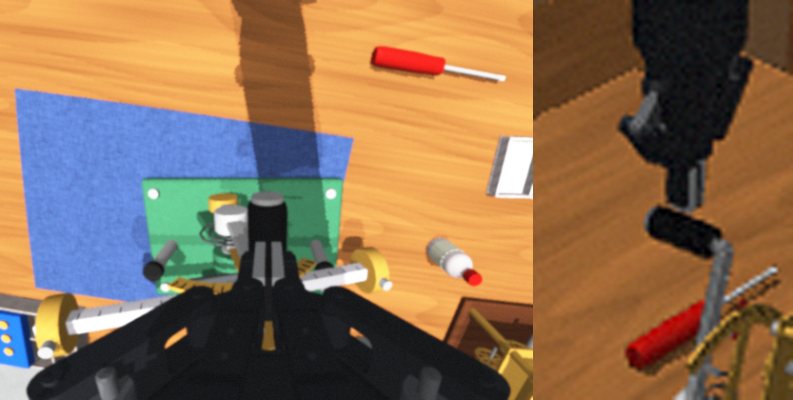

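The fingers shut above the grip: the tips are at about (690,205) in the scene crop and the grip below at (683,230). The true heights have to be measured, so I'll use depth from both cameras.

```bash
python3 - <<'E'
from h import *
s=np.load("pics/scene2.npy",allow_pickle=True).item(); w=env.grab_frame("wrist")
st=env.get_state()
print("TCP proj scene",proj(s,st["eef_pos"]),"wrist",proj(w,st["eef_pos"]))
G=[.4825,.129,.274]; print("G proj",proj(s,G),proj(w,G))
for u,v in [(690,180),(690,195),(690,203),(670,220),(685,230),(700,240)]:
    p=(255+(u-533)/4,115+v/4); print("scene",p,by_depth(s,p).round(4))
k=560/533
for u,v in [(267,200),(258,220),(275,220),(250,235),(284,235),(262,255),(272,255),(266,300),(266,330)]:
    p=(u*k,v*k); print("wrist",(u,v),by_depth(w,p).round(4))
E
```

```text
TCP proj scene [[292.82855826 176.56982079]] wrist [[278.94337274 239.24435777]]
G proj [[292.60892486 172.36320688]] [[275.85950871 249.57245814]]
scene (294.25, 160.0) [0.492  0.1241 0.321 ]
scene (294.25, 163.75) [0.4948 0.1215 0.3114]
scene (294.25, 165.75) [0.492  0.1247 0.3022]
scene (289.25, 170.0) [0.4742 0.1239 0.2804]
scene (293.0, 172.5) [0.4917 0.1206 0.2817]
scene (296.75, 175.0) [0.5072 0.1193 0.2814]
wrist (267, 200) [0.4547 0.1276 0.2849]
wrist (258, 220) [0.4669 0.1244 0.2853]
wrist (275, 220) [0.4655 0.1338 0.2853]
wrist (250, 235) [0.4786 0.1211 0.2813]
wrist (284, 235) [0.4757 0.1408 0.2811]
wrist (262, 255) [0.4727 0.128  0.3143]
wrist (272, 255) [0.4725 0.1328 0.3133]
wrist (266, 300) [0.4835 0.1316 0.3333]
wrist (266, 330) [0.5866 0.1464 0.2348]
```

```bash
python3 - <<'E'
from h import *
s=env.grab_frame("scene"); w=env.grab_frame("wrist")
for v in range(150,176,1): print("s",v,*(by_depth(s,(u,v)).round(3) for u in (292,294,296)))
for v in range(244,300,5): print("w",v,*(by_depth(w,(u,v)).round(3) for u in (274,281,287)))
E
```

```text
s 150 [0.493 0.113 0.358] [0.498 0.115 0.359] [0.497 0.124 0.355]
s 151 [0.476 0.131 0.34 ] [0.498 0.115 0.356] [0.493 0.129 0.348]
s 152 [0.487 0.119 0.346] [ 1.244 -0.697  1.014] [0.495 0.127 0.346]
s 153 [0.489 0.118 0.344] [0.495 0.119 0.347] [0.494 0.129 0.342]
s 154 [0.497 0.109 0.349] [0.499 0.114 0.347] [0.493 0.129 0.339]
s 155 [0.5   0.106 0.348] [0.497 0.117 0.342] [0.49  0.133 0.332]
s 156 [0.499 0.107 0.345] [0.496 0.118 0.338] [0.491 0.132 0.33 ]
s 157 [0.493 0.114 0.335] [0.493 0.121 0.332] [0.495 0.127 0.331]
s 158 [0.493 0.114 0.332] [0.492 0.123 0.328] [0.494 0.129 0.326]
s 159 [0.491 0.116 0.328] [0.49  0.126 0.323] [0.493 0.13  0.322]
s 160 [0.493 0.114 0.326] [0.492 0.124 0.321] [0.491 0.132 0.317]
s 161 [0.491 0.116 0.321] [0.49  0.125 0.317] [0.492 0.131 0.315]
s 162 [0.49  0.118 0.317] [0.492 0.123 0.315] [0.493 0.13  0.312]
s 163 [0.491 0.116 0.315] [0.494 0.121 0.314] [0.492 0.131 0.308]
s 164 [0.49  0.118 0.31 ] [0.492 0.124 0.308] [0.495 0.129 0.307]
s 165 [0.492 0.116 0.309] [0.491 0.125 0.304] [0.493 0.131 0.302]
s 166 [0.489 0.118 0.303] [0.49  0.126 0.
[... 719 characters left out ...]
 [0.476 0.131 0.286] [0.475 0.134 0.287]
w 254 [0.473 0.127 0.3  ] [0.472 0.131 0.3  ] [0.472 0.133 0.3  ]
w 259 [0.472 0.127 0.306] [0.472 0.13  0.307] [0.472 0.133 0.305]
w 264 [0.472 0.127 0.311] [0.472 0.131 0.311] [0.472 0.133 0.311]
w 269 [0.473 0.127 0.316] [0.472 0.13  0.317] [0.472 0.133 0.315]
w 274 [0.473 0.128 0.32 ] [0.472 0.131 0.32 ] [0.472 0.133 0.32 ]
w 279 [0.472 0.128 0.324] [0.472 0.131 0.324] [0.472 0.133 0.325]
w 284 [0.473 0.128 0.328] [0.472 0.131 0.328] [0.472 0.133 0.329]
w 289 [0.473 0.128 0.332] [0.472 0.131 0.332] [0.472 0.133 0.332]
w 294 [0.474 0.128 0.334] [0.474 0.131 0.333] [0.474 0.133 0.332]
w 299 [0.472 0.128 0.34 ] [0.476 0.131 0.333] [0.471 0.133 0.34 ]
```

Both cameras put the shut fingertips at z≈0.296, while the reported TCP is 0.259. So the fingers end 37 mm higher than reported, with x and y correct. I'll open, go down 43 mm and pinch again.

move_arm([
  {"travel": [0, 0, 0], "delta_rot": [0, 0, 0], "claw": 0.07},
  {"travel": [0, 0, 0], "delta_rot": [0, 0, 0], "claw": 0.07},
  {"travel": [0, 0, 0], "delta_rot": [0, 0, 0], "claw": 0.07},
  {"travel": [0, 0, 0], "delta_rot": [0, 0, 0], "claw": 0.07},
  {"travel": [0, 0, 0.0145], "delta_rot": [0, 0, 0], "claw": 0.07},
  {"travel": [0, 0, 0.0145], "delta_rot": [0, 0, 0], "claw": 0.07},
  {"travel": [0, 0, 0.014], "delta_rot": [0, 0, 0], "claw": 0.07},
  {"travel": [0, 0, 0], "delta_rot": [0, 0, 0], "claw": 0.07},
], newtons=40)

```text
clock: 5.35
eef_pos: [0.4812, 0.1304, 0.2141]
orientation: [0.236, -3.13, 0.002]
wrist_force: [0.1, -0.2, -0.4]
opening: 0.824
grasp_force: 0.0
```

move_arm([
  {"travel": [0, 0, 0], "delta_rot": [0, 0, 0], "claw": 0.015},
  {"travel": [0, 0, 0], "delta_rot": [0, 0, 0], "claw": 0.015},
  {"travel": [0, 0, 0], "delta_rot": [0, 0, 0], "claw": 0.015},
  {"travel": [0, 0, 0], "delta_rot": [0, 0, 0], "claw": 0.015},
  {"travel": [0, 0, 0], "delta_rot": [0, 0, 0], "claw": 0.015},
  {"travel": [0, 0, 0], "delta_rot": [0, 0, 0], "claw": 0.015},
], newtons=40)

```text
clock: 6.1
eef_pos: [0.4825, 0.131, 0.2164]
orientation: [-0.236, 3.132, 0.001]
wrist_force: [-0.6, 1.5, 5.4]
opening: 0.266
grasp_force: 39.3
```

The pinch is good: 39 N at about 23 mm. Now the pointer-tilt estimator, tested at the known -0.30.

```bash
cat > tilt.py <<'E'
from h import *
X0,Y0,W0=.614,.110,.1526
def world(P):
    P=np.atleast_2d(P); c,n=np.cos(W0),np.sin(W0)
    return np.c_[X0+c*P[:,0]-n*P[:,1],Y0+n*P[:,0]+c*P[:,1],P[:,2]]
TH=np.arange(-.36,.361,.004)
def tilt(f,h=.006,rmax=(.165,.13),off=(0,0)):
    c=f["color"].astype(np.float32); r=cv2.GaussianBlur(np.clip(c[...,0]-np.maximum(c[...,1],c[...,2]),0,120),(0,0),1.0)
    S=[]
    for t in TH:
        s=0
        for dx,rm in((h,rmax[0]),(-h,rmax[1])):
            rr=np.linspace(.06,rm,50); uv=(proj(f,world(np.c_[np.full(50,.075+dx),-rr*np.sin(t),.15+rr*np.cos(t)]))+off).astype(np.float32)
            s+=cv2.remap(r,uv[None,:,0],uv[None,:,1],cv2.INTER_LINEAR).mean()
        S.append(s/2)
    S=np.array(S); i=int(np.clip(S.argmax(),2,len(S)-3)); p=np.polyfit(TH[i-2:i+3]-TH[i],S[i-2:i+3],2)
    return TH[i]-p[1]/2/p[0],S[i]
E
python3 - <<'E'
from tilt import *
f=snap("scene"); np.save("pics/scene3.npy",f,allow_pickle=True); g=np.load("pics/scene0.npy",allow_pickle=True).item()
for h in (.004,.006,.008,.01,.012): print(h,tilt(f,h),tilt(g,h))
print(proj(f,world([.075,0,.326])))
E
python3 st.py
```

```text
0.004 (np.float64(-0.33215625537077287), np.float32(40.182636)) (np.float64(-0.33220171392244063), np.float32(39.864735))
0.006 (np.float64(-0.310629653995571), np.float32(51.342125)) (np.float64(-0.3103849686603016), np.float32(50.85903))
0.008 (np.float64(-0.3075875566228239), np.float32(52.307076)) (np.float64(-0.3071551902475062), np.float32(51.801617))
0.01 (np.float64(-0.28012621608068133), np.float32(45.78722)) (np.float64(-0.2797989278475493), np.float32(45.383896))
0.012 (np.float64(-0.21498609790432682), np.float32(42.58376)) (np.float64(-0.21449566869300918), np.float32(42.18186))
[[350.72949579 188.29530827]]
t 6.15 tcp [0.4825 0.1311 0.2164] F [-0.56  1.34  5.46] open 0.263 grip 39.28466498851776
bal frame [np.float64(-0.1268), np.float64(0.0408), np.float64(0.2164)] yaw of tool y - bal y -0.0020409840562433668 tilt [0.0008 0.0007]
to grasp, tool axes [ 0.0002 -0.002  -0.0406]
```

```bash
python3 - <<'E'
from tilt import *
f=np.load("pics/scene3.npy",allow_pickle=True).item(); c=f["color"].astype(int)
for nm,m in(("red",c[...,0]-np.maximum(c[...,1],c[...,2])),("green",c[...,1]-np.maximum(c[...,0],c[...,2]))):
    w=np.clip(m,25,None)-25.; w[:, :338]=0; w[:,370:]=0; w[:172]=0; w[203:]=0
    n,l,s,ce=cv2.connectedComponentsWithStats((w>0).astype(np.uint8))
    for i in range(1,n):
        if s[i,4]>3: ww=w*(l==i); v,u=np.mgrid[:420,:560]; print(nm,s[i],(ww*u).sum()/ww.sum(),(ww*v).sum()/ww.sum())
for t in(0,-.1,.1): print(t,proj(f,world([[.078,-r*np.sin(t),.15+r*np.cos(t)] for r in(.166,.176,.186)])).round(1).tolist())
for off in((0,0),(1,.5),(1.5,.7)): print(off,tilt(f,.007,off=off),tilt(f,.008,off=off))
E
```

```text
red [338 172  15  12  96] 342.32894736842104 175.65664160401002
red [358 172  12   5  33] 365.25105042016804 173.10399159663865
red [357 177  13  26 150] 363.28581157775255 194.78206583427922
red [351 183   3  11  15] 351.88519637462235 188.62537764350452
red [338 191   5   6  19] 339.2788990825688 192.8605504587156
red [345 191  12  12  63] 351.452401010952 198.25821398483572
green [355 181   2   7   7] 355.7413793103448 182.8793103448276
0 [[351.4, 192.0], [351.8, 188.7], [352.2, 185.4]]
-0.1 [[354.6, 189.1], [355.2, 185.7], [355.7, 182.3]]
0.1 [[348.1, 195.4], [348.3, 192.3], [348.5, 189.2]]
(0, 0) (np.float64(-0.3101422309582312), np.float32(53.219757)) (np.float64(-0.3075875566228239), np.float32(52.307076))
(1, 0.5) (np.float64(-0.239149167072697), np.float32(53.11457)) (np.float64(-0.24017146785837026), np.float32(52.89499))
(1.5, 0.7) (np.float64(-0.20573124652507532), np.float32(52.27671)) (np.float64(-0.20808894013980814), np.float32(52.503452))
```

```bash
cat > step.py <<'E'
# usage: step.py init | ramp A N | plan N THREF [HOR] | path a1 a2 ...
import sys,json,os
from tilt import *
from scipy.optimize import least_squares,lsq_linear
DT=.005; TAU=.03; CLAW=.015
L=json.load(open("log.json")) if os.path.exists("log.json") else dict(knots=[],pending=[],meas=[],tw=None,p=None)
s=env.get_state(); t0=s["clock"]; f=env.grab_frame("scene"); s1=env.get_state(); t1=s1["clock"]
r,sc=tilt(f,.0075,(.157,.13)); th=r*.975
c,n=np.cos(W0),np.sin(W0); d=s["eef_pos"]-[X0,Y0,0]; y=-n*d[0]+c*d[1]
if not L["knots"]: L["y0"]=y-.0384; L["z0"]=s["eef_pos"][2]-.13*np.cos(.3); L["knots"]=[[t0,-.30]]
for i,a in enumerate(L["pending"]): L["knots"].append([L["tp"]+.125*(i+1),a])
if L["pending"] and abs(L["knots"][-1][0]-t0)>.02: print("TIME MISMATCH",L["knots"][-1][0],t0)
L["pending"]=[]; L["knots"].append([t1,L["knots"][-1][1]]); L["meas"].append([t0,th])
kt,ka=np.array(L["knots"]).T; a_now=ka[-1]
am=-np.arcsin((y-L["y0"])/.13)
print(f"t {t1:.2f} tilt {th:.4f} score {sc:.0f} a_cmd {a_now:.4f} a_meas {am:.4f} dz {s['eef_pos'][2]-L['z0']-.13*np.cos(am):.4f} xb {c*d[0]+n*d[1]:.4f} F {s['wrist_force'].round(1)} grip {s['grasp_force']:.0f}")
def hand(t): return np.interp(t-TAU,kt,ka)
def sim(p,ta,tb,h=hand):
    kI,b,m,q,w=p; out=[]; T=np.arange(ta,tb+1e-9,DT); A=h(T)
    for t,a in zip(T,A):
        out.append((t,q,w)); w+=DT*(kI*q+b*a+m-.16*w); q+=DT*w
        if q<-.30: q,w=-.30,max(w,0)
    return np.array(out)
def fit():
    tm=np.array([m for m in L["meas"] if m[0]>=L["tw"]-1e-6]); pr=np.array(L["pr"]); sg=np.array(L["sg"])
    def res(x):
        o=sim(x,L["tw"],t0+.001); return np.r_[(np.interp(tm[:,0],o[:,0],o[:,1])-tm[:,1])/.004,(x-pr)/sg]
    x0=L["p"]
    if x0 is None:
        g=[np.r_[pr[:2],m,pr[3:]] for m in np.linspace(-2.1,2.1,43)]; x0=min(g,key=lambda x:(res(x)**2).sum())
    x=least_squares(res,x0,diff_step=1e-4,x_scale=sg).x; L["p"]=list(x); r=res(x)
    print("fit k/I %.2f b %.2f m/I %.3f"%tuple(x[:3]),"res",(r[:len(tm)]*.004).round(4)[-8:])
    return x
def emit(A):
    ys=np.round(-.13*np.sin(np.r_[a_now,A]),4); zs=.13*np.cos(np.r_[a_now,A]); ty=np.round(np.diff(ys),4); tz=np.round(-np.diff(zs),4)
    yy=-.13*np.sin(a_now)+np.cumsum(ty); L["pending"]=list(-np.arcsin(yy/.13)); L["tp"]=t1
    print(json.dumps([dict(travel=[0,round(float(u),4),round(float(v),4)],delta_rot=[0,0,0],claw=CLAW) for u,v in zip(ty,tz)]))
m=sys.argv[1]
if m=="ramp": emit(np.linspace(a_now,float(sys.argv[2]),int(sys.argv[3])+1)[1:])
if m=="path": emit(np.array(list(map(float,sys.argv[2:]))))
if m=="plan":
    N=int(sys.argv[2]); ref=float(sys.argv[3]); H=int(sys.argv[4]) if len(sys.argv)>4 else 16
    if L["tw"] is None or "--rest" in sys.argv: L["tw"]=L["knots"][0][0]; L["pr"]=[3.05,8.9,0,-.30,0]; L["sg"]=[.8,.6,1.2,.001,.001]; L["p"]=None
    x=fit(); o=sim(x,L["tw"],t1+DT/2); q,w=o[-1,1:]; print("now est tilt %.4f rate %.4f  a_eq0 %.3f"%(q,w,-x[2]/x[1]))
    # slide window: keep <=2.5 s, carrying the parameter estimate as the prior
    if t0-L["tw"]>2.5:
        tn=[mm[0] for mm in L["meas"] if mm[0]>t0-1.8][0]; i=np.argmin(abs(o[:,0]-tn)); L["tw"]=float(o[i,0])
        L["p"]=L["pr"]=[*x[:3],*o[i,1:]]; L["sg"]=[.15,.15,.08,.01,.03]; L["meas"]=[mm for mm in L["meas"] if mm[0]>=tn-1e-3]
    def fut(A):
        h=lambda T:np.interp(T-TAU,np.r_[kt,t1+.125*np.arange(1,H+1)],np.r_[ka,A]); return sim([*x[:3],q,w],t1,t1+.125*H,h)[::5]
    base=fut(np.full(H,a_now)); 
    def lin(A):
        o=fut(A); dA=np.diff(np.r_[a_now,A]); k=np.linspace(.3,1,len(o))
        return np.r_[(o[:,1]-ref)*2*k,o[:,2]*.7*k,(o[-1,1]-ref)*20,o[-1,2]*12,dA*4,np.diff(np.r_[0,dA])*3]
    A=least_squares(lin,np.full(H,-(x[2])/x[1]),bounds=(-.55,.55)).x
    o=fut(A); print("pred tilt per row",o[5::5,1].round(3)[:N+6],"rate",o[5::5,2].round(3)[:N]); emit(A[:N])
json.dump(L,open("log.json","w"))
E
python3 step.py ramp -0.12 8
```

```text
t 6.20 tilt -0.3021 score 54 a_cmd -0.3000 a_meas -0.2999 dz -0.0000 xb -0.1268 F [-0.6  1.3  5.5] grip 39
[{"travel": [0, -0.0028, -0.0008], "delta_rot": [0, 0, 0], "claw": 0.015}, {"travel": [0, -0.0028, -0.0008], "delta_rot": [0, 0, 0], "claw": 0.015}, {"travel": [0, -0.0028, -0.0007], "delta_rot": [0, 0, 0], "claw": 0.015}, {"travel": [0, -0.0029, -0.0006], "delta_rot": [0, 0, 0], "claw": 0.015}, {"travel": [0, -0.0029, -0.0006], "delta_rot": [0, 0, 0], "claw": 0.015}, {"travel": [0, -0.0028, -0.0005], "delta_rot": [0, 0, 0], "claw": 0.015}, {"travel": [0, -0.0029, -0.0004], "delta_rot": [0, 0, 0], "claw": 0.015}, {"travel": [0, -0.0029, -0.0004], "delta_rot": [0, 0, 0], "claw": 0.015}]
```

move_arm([
  {"travel": [0, -0.0028, -0.0008], "delta_rot": [0, 0, 0], "claw": 0.015},
  {"travel": [0, -0.0028, -0.0008], "delta_rot": [0, 0, 0], "claw": 0.015},
  {"travel": [0, -0.0028, -0.0007], "delta_rot": [0, 0, 0], "claw": 0.015},
  {"travel": [0, -0.0029, -0.0006], "delta_rot": [0, 0, 0], "claw": 0.015},
  {"travel": [0, -0.0029, -0.0006], "delta_rot": [0, 0, 0], "claw": 0.015},
  {"travel": [0, -0.0028, -0.0005], "delta_rot": [0, 0, 0], "claw": 0.015},
  {"travel": [0, -0.0029, -0.0004], "delta_rot": [0, 0, 0], "claw": 0.015},
  {"travel": [0, -0.0029, -0.0004], "delta_rot": [0, 0, 0], "claw": 0.015},
])

```text
clock: 7.2
eef_pos: [0.4859, 0.1083, 0.2214]
orientation: [-0.236, 3.132, 0.001]
wrist_force: [-1.3, 1.0, 6.9]
opening: 0.262
grasp_force: 39.4
```

```bash
python3 step.py ramp -0.02 4
```

```text
t 7.25 tilt -0.3020 score 54 a_cmd -0.1204 a_meas -0.1188 dz 0.0001 xb -0.1268 F [-1.3  1.   6.9] grip 39
[{"travel": [0, -0.0032, -0.0004], "delta_rot": [0, 0, 0], "claw": 0.015}, {"travel": [0, -0.0033, -0.0003], "delta_rot": [0, 0, 0], "claw": 0.015}, {"travel": [0, -0.0032, -0.0002], "delta_rot": [0, 0, 0], "claw": 0.015}, {"travel": [0, -0.0033, -0.0001], "delta_rot": [0, 0, 0], "claw": 0.015}]
```

move_arm([
  {"travel": [0, -0.0032, -0.0004], "delta_rot": [0, 0, 0], "claw": 0.015},
  {"travel": [0, -0.0033, -0.0003], "delta_rot": [0, 0, 0], "claw": 0.015},
  {"travel": [0, -0.0032, -0.0002], "delta_rot": [0, 0, 0], "claw": 0.015},
  {"travel": [0, -0.0033, -0.0001], "delta_rot": [0, 0, 0], "claw": 0.015},
])

```text
clock: 7.75
eef_pos: [0.4879, 0.0953, 0.2224]
orientation: [-0.236, 3.132, 0.001]
wrist_force: [-0.5, 1.4, 7.8]
opening: 0.27
grasp_force: 39.4
```

```bash
sed -i 's/TAU=.03/TAU=0.0/' step.py; python3 step.py ramp 0.08 4
```

```text
t 7.80 tilt -0.3021 score 54 a_cmd -0.0201 a_meas -0.0170 dz 0.0002 xb -0.1269 F [-0.5  1.4  7.8] grip 39
[{"travel": [0, -0.0032, -0.0], "delta_rot": [0, 0, 0], "claw": 0.015}, {"travel": [0, -0.0033, 0.0001], "delta_rot": [0, 0, 0], "claw": 0.015}, {"travel": [0, -0.0032, 0.0001], "delta_rot": [0, 0, 0], "claw": 0.015}, {"travel": [0, -0.0033, 0.0002], "delta_rot": [0, 0, 0], "claw": 0.015}]
```

move_arm([
  {"travel": [0, -0.0032, 0], "delta_rot": [0, 0, 0], "claw": 0.015},
  {"travel": [0, -0.0033, 0.0001], "delta_rot": [0, 0, 0], "claw": 0.015},
  {"travel": [0, -0.0032, 0.0001], "delta_rot": [0, 0, 0], "claw": 0.015},
  {"travel": [0, -0.0033, 0.0002], "delta_rot": [0, 0, 0], "claw": 0.015},
])

```text
clock: 8.3
eef_pos: [0.4899, 0.0822, 0.222]
orientation: [-0.235, 3.132, 0.0]
wrist_force: [-1.2, 0.6, 7.5]
opening: 0.267
grasp_force: 39.4
```

```bash
python3 step.py ramp 0.15 3; cp log.json log_b.json
```

```text
t 8.35 tilt -0.3019 score 54 a_cmd 0.0799 a_meas 0.0845 dz 0.0003 xb -0.1269 F [-1.2  0.6  7.5] grip 39
[{"travel": [0, -0.003, 0.0003], "delta_rot": [0, 0, 0], "claw": 0.015}, {"travel": [0, -0.003, 0.0003], "delta_rot": [0, 0, 0], "claw": 0.015}, {"travel": [0, -0.003, 0.0004], "delta_rot": [0, 0, 0], "claw": 0.015}]
```

move_arm([
  {"travel": [0, -0.003, 0.0003], "delta_rot": [0, 0, 0], "claw": 0.015},
  {"travel": [0, -0.003, 0.0003], "delta_rot": [0, 0, 0], "claw": 0.015},
  {"travel": [0, -0.003, 0.0004], "delta_rot": [0, 0, 0], "claw": 0.015},
])

```text
clock: 8.72
eef_pos: [0.4913, 0.0732, 0.221]
orientation: [-0.235, 3.132, 0.0]
wrist_force: [-2.1, -0.3, 7.3]
opening: 0.268
grasp_force: 39.5
```

```bash
cp log.json log_b.json; python3 step.py ramp 0.22 3
```

```text
t 8.78 tilt -0.3017 score 54 a_cmd 0.1497 a_meas 0.1554 dz 0.0004 xb -0.1269 F [-2.1 -0.3  7.3] grip 39
[{"travel": [0, -0.003, 0.0005], "delta_rot": [0, 0, 0], "claw": 0.015}, {"travel": [0, -0.003, 0.0006], "delta_rot": [0, 0, 0], "claw": 0.015}, {"travel": [0, -0.003, 0.0006], "delta_rot": [0, 0, 0], "claw": 0.015}]
```

move_arm([
  {"travel": [0, -0.003, 0.0005], "delta_rot": [0, 0, 0], "claw": 0.015},
  {"travel": [0, -0.003, 0.0006], "delta_rot": [0, 0, 0], "claw": 0.015},
  {"travel": [0, -0.003, 0.0006], "delta_rot": [0, 0, 0], "claw": 0.015},
])

```text
clock: 9.15
eef_pos: [0.4927, 0.0642, 0.2193]
orientation: [-0.235, 3.132, -0.0]
wrist_force: [-0.5, -0.3, 7.2]
opening: 0.264
grasp_force: 39.5
```

```bash
cp log.json log_b.json; python3 step.py ramp 0.29 3
```

```text
t 9.20 tilt -0.2972 score 53 a_cmd 0.2201 a_meas 0.2268 dz 0.0005 xb -0.1269 F [-0.5 -0.3  7.2] grip 39
[{"travel": [0, -0.0029, 0.0007], "delta_rot": [0, 0, 0], "claw": 0.015}, {"travel": [0, -0.003, 0.0008], "delta_rot": [0, 0, 0], "claw": 0.015}, {"travel": [0, -0.0029, 0.0008], "delta_rot": [0, 0, 0], "claw": 0.015}]
```

The beam is just lifting off (-0.297), so I'll switch to the model-based plan.

```bash
python3 - <<'E'
import json; L=json.load(open("log.json")); L["pending"]=[]; L["meas"]=[[t,q+.002] for t,q in L["meas"]]; json.dump(L,open("log.json","w"))
E
sed -i 's/th=r\*.975/th=r*.975+.002/' step.py; python3 step.py plan 2 0.0 20; cp log.json log_c.json
```

```text
t 9.25 tilt -0.2940 score 54 a_cmd 0.2201 a_meas 0.2306 dz 0.0004 xb -0.1269 F [-0.5 -0.4  6.1] grip 39
fit k/I 3.13 b 8.87 m/I -0.612 res [ 0.0001  0.      0.0001 -0.0001 -0.0003 -0.0009  0.0008]
now est tilt -0.2893 rate 0.0884  a_eq0 0.069
pred tilt per row [-0.274 -0.25  -0.217 -0.178 -0.138 -0.101 -0.069 -0.044] rate [0.154 0.231]
[{"travel": [0, -0.0026, 0.0006], "delta_rot": [0, 0, 0], "claw": 0.015}, {"travel": [0, 0.0014, -0.0003], "delta_rot": [0, 0, 0], "claw": 0.015}]
```

move_arm([
  {"travel": [0, -0.0026, 0.0006], "delta_rot": [0, 0, 0], "claw": 0.015},
  {"travel": [0, 0.0014, -0.0003], "delta_rot": [0, 0, 0], "claw": 0.015},
])

```text
clock: 9.5
eef_pos: [0.4929, 0.0627, 0.219]
orientation: [-0.234, 3.132, -0.001]
wrist_force: [-1.6, -0.7, 7.0]
opening: 0.27
grasp_force: 39.5
```

```bash
sed -i 's/TAU=0.0/TAU=0.02/' step.py; python3 step.py plan 2 0.0 20
```

```text
t 9.55 tilt -0.2544 score 51 a_cmd 0.2296 a_meas 0.2387 dz 0.0005 xb -0.1269 F [-1.6 -0.7  7. ] grip 39
fit k/I 3.13 b 8.87 m/I -0.610 res [ 0.     -0.0001 -0.0003 -0.0017 -0.0004  0.0003]
now est tilt -0.2422 rate 0.2515  a_eq0 0.069
pred tilt per row [-0.206 -0.165 -0.123 -0.086 -0.056 -0.033 -0.017 -0.007] rate [0.317 0.339]
[{"travel": [0, 0.0065, -0.0013], "delta_rot": [0, 0, 0], "claw": 0.015}, {"travel": [0, 0.0072, -0.0011], "delta_rot": [0, 0, 0], "claw": 0.015}]
```

move_arm([
  {"travel": [0, 0.0065, -0.0013], "delta_rot": [0, 0, 0], "claw": 0.015},
  {"travel": [0, 0.0072, -0.0011], "delta_rot": [0, 0, 0], "claw": 0.015},
])

```text
clock: 9.8
eef_pos: [0.4907, 0.0766, 0.2215]
orientation: [-0.234, 3.132, -0.0]
wrist_force: [-1.3, -0.8, 5.9]
opening: 0.267
grasp_force: 39.5
```

```bash
python3 - <<'E'
import json; L=json.load(open("log.json")); L["sg"]=[.5,.3,.2,.002,.01]; json.dump(L,open("log.json","w"))
E
sed -i 's/L\["sg"\]=\[.15,.15,.08,.01,.03\]/L["sg"]=[.3,.2,.15,.008,.03]/' step.py; python3 step.py plan 2 0.0 20
```

```text
t 9.85 tilt -0.1626 score 49 a_cmd 0.1225 a_meas 0.1285 dz 0.0004 xb -0.1269 F [-1.3 -0.8  5.9] grip 39
fit k/I 3.13 b 8.87 m/I -0.605 res [ 0.0001 -0.0001 -0.0003 -0.0016 -0.0003  0.0009 -0.0003]
now est tilt -0.1458 rate 0.3415  a_eq0 0.068
pred tilt per row [-0.104 -0.065 -0.034 -0.012  0.002  0.009  0.011  0.011] rate [0.328 0.283]
[{"travel": [0, 0.0062, -0.0006], "delta_rot": [0, 0, 0], "claw": 0.015}, {"travel": [0, 0.005, -0.0003], "delta_rot": [0, 0, 0], "claw": 0.015}]
```

The model predicts within 0.001 rad. Continuing.

move_arm([
  {"travel": [0, 0.0062, -0.0006], "delta_rot": [0, 0, 0], "claw": 0.015},
  {"travel": [0, 0.005, -0.0003], "delta_rot": [0, 0, 0], "claw": 0.015},
])

```text
clock: 10.1
eef_pos: [0.489, 0.088, 0.2224]
orientation: [-0.235, 3.132, 0.0]
wrist_force: [-1.2, -0.8, 6.7]
opening: 0.271
grasp_force: 39.5
```

```bash
python3 step.py plan 3 0.0 20
```

```text
t 10.15 tilt -0.0703 score 48 a_cmd 0.0360 a_meas 0.0396 dz 0.0003 xb -0.1269 F [-1.2 -0.8  6.7] grip 40
fit k/I 3.03 b 8.88 m/I -0.639 res [ 0.0001 -0.0001 -0.0003 -0.0017 -0.0003  0.0006 -0.0017  0.0008]
now est tilt -0.0568 rate 0.2413  a_eq0 0.072
pred tilt per row [-0.031 -0.012 -0.     0.006  0.008  0.008  0.007  0.005  0.003] rate [0.178 0.121 0.072]
[{"travel": [0, 0.0008, -0.0], "delta_rot": [0, 0, 0], "claw": 0.015}, {"travel": [0, 0.0, -0.0], "delta_rot": [0, 0, 0], "claw": 0.015}, {"travel": [0, -0.0007, 0.0], "delta_rot": [0, 0, 0], "claw": 0.015}]
```

move_arm([
  {"travel": [0, 0.0008, 0], "delta_rot": [0, 0, 0], "claw": 0.015},
  {"travel": [0, 0, 0], "delta_rot": [0, 0, 0], "claw": 0.015},
  {"travel": [0, -0.0007, 0], "delta_rot": [0, 0, 0], "claw": 0.015},
])

```text
clock: 10.52
eef_pos: [0.489, 0.0879, 0.2223]
orientation: [-0.235, 3.132, -0.0]
wrist_force: [-0.9, -1.3, 7.6]
opening: 0.266
grasp_force: 39.6
```

```bash
python3 step.py plan 3 0.0 20
```

```text
t 10.57 tilt 0.0003 score 47 a_cmd 0.0353 a_meas 0.0402 dz 0.0002 xb -0.1269 F [-0.9 -1.3  7.6] grip 40
fit k/I 3.04 b 8.87 m/I -0.635 res [-0.0001 -0.0003 -0.0017 -0.0004  0.0005 -0.0017  0.0009 -0.    ]
now est tilt 0.0036 rate 0.0581  a_eq0 0.072
pred tilt per row [ 0.008  0.01   0.009  0.007  0.005  0.003  0.001  0.    -0.   ] rate [ 0.023 -0.    -0.013]
[{"travel": [0, -0.0012, 0.0], "delta_rot": [0, 0, 0], "claw": 0.015}, {"travel": [0, -0.0013, 0.0001], "delta_rot": [0, 0, 0], "claw": 0.015}, {"travel": [0, -0.001, 0.0001], "delta_rot": [0, 0, 0], "claw": 0.015}]
```

move_arm([
  {"travel": [0, -0.0012, 0], "delta_rot": [0, 0, 0], "claw": 0.015},
  {"travel": [0, -0.0013, 0.0001], "delta_rot": [0, 0, 0], "claw": 0.015},
  {"travel": [0, -0.001, 0.0001], "delta_rot": [0, 0, 0], "claw": 0.015},
])

```text
clock: 10.95
eef_pos: [0.4896, 0.0843, 0.2222]
orientation: [-0.235, 3.132, -0.0]
wrist_force: [-1.9, -0.9, 7.6]
opening: 0.268
grasp_force: 39.6
```

```bash
python3 step.py plan 4 0.0 20
```

```text
t 11.00 tilt 0.0469 score 47 a_cmd 0.0622 a_meas 0.0687 dz 0.0003 xb -0.1269 F [-1.9 -0.9  7.6] grip 40
fit k/I 3.38 b 8.79 m/I -0.541 res [-0.0004  0.0009  0.0005 -0.0038 -0.0015  0.0067 -0.0024]
now est tilt 0.0491 rate 0.0966  a_eq0 0.062
pred tilt per row [0.062 0.072 0.077 0.074 0.065 0.054 0.041 0.029 0.019 0.012] rate [ 0.1    0.063  0.007 -0.046]
[{"travel": [0, 0.0065, -0.0002], "delta_rot": [0, 0, 0], "claw": 0.015}, {"travel": [0, 0.0039, 0.0], "delta_rot": [0, 0, 0], "claw": 0.015}, {"travel": [0, 0.0004, 0.0], "delta_rot": [0, 0, 0], "claw": 0.015}, {"travel": [0, -0.0018, -0.0], "delta_rot": [0, 0, 0], "claw": 0.015}]
```

The measurement jumped from a predicted 0.009 to 0.047. The sim clock is paused, so I'll verify the reading by eye before acting.

```bash
cp log.json log_d.json; python3 - <<'E'
import json; L=json.load(open("log.json")); L["pending"]=[]; json.dump(L,open("log.json","w"))
E
sed -i 's/^r,sc=tilt/np.save("pics\/last.npy",f,allow_pickle=True)\nr,sc=tilt/' step.py
python3 step.py plan 3 0.0 20; python3 - <<'E'
from tilt import *
f=np.load("pics/last.npy",allow_pickle=True).item()
for h in(.006,.0075,.009): print(tilt(f,h,(.157,.13)),tilt(f,h,(.13,.13)),tilt(f,h,(.157,.10)))
x=cv2.resize(f["color"][165:255,310:390],None,fx=6.5,fy=6.5,interpolation=cv2.INTER_CUBIC)
for t,c in((0,(0,255,255)),(.05,(255,255,0))):
    for r in (.06,.09,.12,.15,.175):
        u,v=((proj(f,world([.0825,-r*np.sin(t),.15+r*np.cos(t)]))[0]+.5-[310,165])*6.5); cv2.circle(x,(int(u),int(v)),2,c,-1)
cv2.imwrite("pics/c6.png",x[:,:,::-1])
E
```

```text
t 11.05 tilt 0.0515 score 47 a_cmd 0.0622 a_meas 0.0702 dz 0.0003 xb -0.1269 F [-1.3 -1.1  7.7] grip 40
fit k/I 3.40 b 8.78 m/I -0.537 res [-0.0004  0.0009  0.0005 -0.0039 -0.0016  0.0068 -0.0013 -0.001 ]
now est tilt 0.0557 rate 0.1093  a_eq0 0.061
pred tilt per row [0.07  0.082 0.087 0.084 0.074 0.061 0.047 0.033 0.022] rate [0.114 0.072 0.008]
[{"travel": [0, 0.0074, -0.0002], "delta_rot": [0, 0, 0], "claw": 0.015}, {"travel": [0, 0.0044, 0.0001], "delta_rot": [0, 0, 0], "claw": 0.015}, {"travel": [0, 0.0006, 0.0], "delta_rot": [0, 0, 0], "claw": 0.015}]
(np.float64(0.05488620196929188), np.float32(48.473236)) (np.float64(0.056968693907856825), np.float32(49.82541)) (np.float64(0.05163930821992074), np.float32(51.973255))
(np.float64(0.05077943413390775), np.float32(46.784924)) (np.float64(0.0486960272020404), np.float32(48.429462)) (np.float64(0.05711889329196507), np.float32(50.658234))
(np.float64(0.052764965197215796), np.float32(41.16089)) (np.float64(-0.22583937483123906), np.float32(45.19597)) (np.float64(0.07261756546657315), np.float32(46.410126))
```

View pics/c6.png

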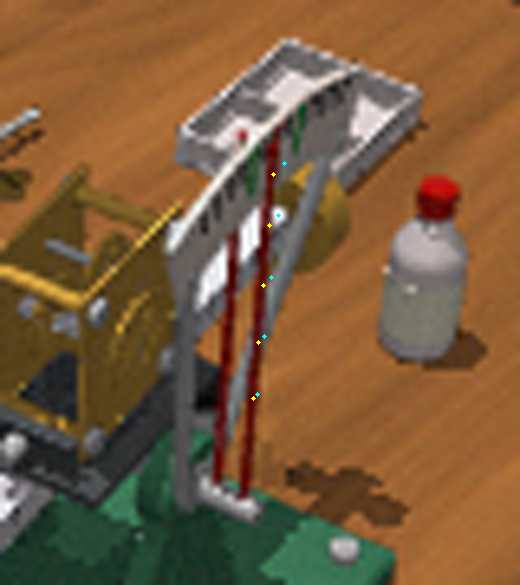

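The crop shows the rear tine on the right of zero, lying along the 0.05 rad dots (for example (270,226)) and between the green marks at about (252,170) and (300,130). So the reading of about +0.05 is real. I'll react faster, replanning without spending camera time.

```bash
python3 - <<'E'
s=open("step.py").read()
s=s.replace('f=env.grab_frame("scene");','NC="--nocam" in sys.argv; f=np.load("pics/last.npy",allow_pickle=True).item() if NC else env.grab_frame("scene");')
s=s.replace('L["pending"]=[]; L["knots"].append([t1,L["knots"][-1][1]]); L["meas"].append([t0,th])','L["pending"]=[]\nif not NC: L["knots"].append([t1,L["knots"][-1][1]]); L["meas"].append([t0,th])')
s=s.replace('L["tp"]+.125','L["tp"]+.125').replace("dA*4","dA*1.2").replace("dA]))*3","dA]))*.8").replace("*2*k","*4*k").replace("/.004","/.005").replace("*.004","*.005")
s=s.replace("for i,a in enumerate(L[\"pending\"])","if NC: L['pending']=[]\nfor i,a in enumerate(L[\"pending\"])")
s=s.replace('int(sys.argv[4]) if len(sys.argv)>4 else 16','20')
open("step.py","w").write(s)
E
python3 step.py plan 3 0.0 --nocam
```

```text
t 11.05 tilt 0.0515 score 47 a_cmd 0.0622 a_meas 0.0697 dz 0.0003 xb -0.1269 F [-1.5 -1.1  7.9] grip 40
fit k/I 3.34 b 8.80 m/I -0.546 res [-0.0004  0.0007 -0.     -0.0041 -0.0013  0.0075 -0.0013 -0.0013]
now est tilt 0.0552 rate 0.1043  a_eq0 0.062
pred tilt per row [ 0.069  0.077  0.073  0.059  0.04   0.022  0.008  0.    -0.003] rate [ 0.098  0.024 -0.071]
[{"travel": [0, 0.0106, -0.0002], "delta_rot": [0, 0, 0], "claw": 0.015}, {"travel": [0, 0.0053, 0.0002], "delta_rot": [0, 0, 0], "claw": 0.015}, {"travel": [0, -0.0022, -0.0001], "delta_rot": [0, 0, 0], "claw": 0.015}]
```

```bash
python3 - <<'E'
import json; L=json.load(open("log.json")); L["pending"]=[-.0533,-.0687]; json.dump(L,open("log.json","w"))
E
```

move_arm([
  {"travel": [0, 0.015, -0.0001], "delta_rot": [0, 0, 0], "claw": 0.015},
  {"travel": [0, 0.002, 0.0001], "delta_rot": [0, 0, 0], "claw": 0.015},
])

```text
clock: 11.3
eef_pos: [0.4868, 0.1024, 0.222]
orientation: [-0.237, 3.132, 0.001]
wrist_force: [-1.0, -0.7, 7.6]
opening: 0.268
grasp_force: 39.5
```

```bash
python3 step.py plan 2 0.0
```

```text
t 11.35 tilt 0.0926 score 49 a_cmd -0.0687 a_meas -0.0728 dz 0.0002 xb -0.1269 F [-1.  -0.7  7.6] grip 40
fit k/I 3.54 b 8.78 m/I -0.508 res [ 0.0011  0.0004 -0.005  -0.0037  0.0054  0.0024  0.0036 -0.004 ]
now est tilt 0.0893 rate -0.0055  a_eq0 0.058
pred tilt per row [ 0.082  0.066  0.046  0.027  0.012  0.002 -0.002 -0.003] rate [-0.095 -0.152]
[{"travel": [0, -0.0035, -0.0002], "delta_rot": [0, 0, 0], "claw": 0.015}, {"travel": [0, -0.006, -0.0001], "delta_rot": [0, 0, 0], "claw": 0.015}]
```

```bash
cp log.json log_e.json; cat > glob.py <<'E'
import json,numpy as np,sys
from scipy.optimize import least_squares
L=json.load(open("log.json")); M={}
for n in("log_b","log_c","log_d","log_e","log"):
    for t,q in json.load(open(n+".json"))["meas"]:
        k=round(t,3)
        if t>8.5: M[k]=q
M[9.15]=-.2952; M[8.725]=-.2997
M=np.array(sorted(M.items())); kt,ka=np.array(L["knots"]).T
DT=.005; T0=8.3; T=np.arange(T0,M[-1,0]+.06,DT)
def run(x,e=0):
    k,b,m,e,tau=x; q,w=-.3,0.; A=np.interp(T-tau,kt,ka); o=[]
    A=A+.0129*(A+.3)*1.0
    for a in A:
        o.append((q,w)); w+=DT*(k*q+b*a+m-.16*w); q+=DT*w
        if q<-.3:q,w=-.3,max(w,0)
    return np.array(o)
pr=np.array([3.05,8.9,-.3,0,.02])
for sg in ([1,.6,1.5,1e-4,.02],[1,.6,1.5,.02,.02]):
    sg=np.array(sg); best=None
    for k0 in(2.5,3.1,3.8,4.3):
        def res(x):
            o=run(x); p=np.interp(M[:,0],T,o[:,0]); return np.r_[(M[:,1]+x[3]*(1+M[:,1]/.3)-p)/.005,(x-pr)/sg]
        f=least_squares(res,[k0,8.9,.3*k0-8.9*.178,0,.02],x_scale=sg,loss="soft_l1",diff_step=1e-4)
        if best is None or f.cost<best[0]: best=(f.cost,f.x,res(f.x))
    o=run(best[1]); print("cost %.1f"%best[0],best[1].round(3),"now",o[-1].round(4),"\n",np.c_[M,best[2][:len(M)]*.005].round(4).tolist())
E
python3 glob.py
```

```text
Traceback (most recent call last):
  File "glob.py", line 2, in <module>
    from scipy.optimize import least_squares
  File "scipy/linalg/_cythonized_array_utils.pyx", line 11, in init scipy.linalg._cythonized_array_utils
  File "glob.py", line 2, in <module>
    from scipy.optimize import least_squares
```

```bash
mv glob.py gfit.py; rm -rf __pycache__/glob*; python3 gfit.py
```

```text
cost 1.5 [ 3.778e+00  8.944e+00 -5.180e-01 -0.000e+00 -2.000e-03] now [ 0.0915 -0.0078] 
 [[8.725, -0.2997, 0.0003], [9.15, -0.2952, 0.0016], [9.2, -0.294, 0.0002], [9.5, -0.2544, -0.0008], [9.8, -0.1626, 0.003], [10.1, -0.0703, 0.0035], [10.525, 0.0003, -0.0018], [10.95, 0.0469, -0.0007], [11.0, 0.0515, -0.0028], [11.3, 0.0926, 0.0019]]
cost 1.5 [ 3.819e+00  8.927e+00 -5.050e-01 -3.000e-03 -2.000e-03] now [ 0.0878 -0.0079] 
 [[8.725, -0.2997, 0.0003], [9.15, -0.2952, 0.0017], [9.2, -0.294, 0.0003], [9.5, -0.2544, -0.0006], [9.8, -0.1626, 0.003], [10.1, -0.0703, 0.0033], [10.525, 0.0003, -0.0019], [10.95, 0.0469, -0.0006], [11.0, 0.0515, -0.0027], [11.3, 0.0926, 0.0018]]
```

The global fit is excellent: k/I 3.78, b 9.06 and m/I -0.483 in commanded units, with residuals of 0.003 or less. I'll put it in and replan.

```bash
python3 - <<'E'
import json; L=json.load(open("log.json")); L["p"]=L["pr"]=[3.78,9.06,-.483,.0905,-.008]; L["sg"]=[.15,.15,.05,.004,.015]; L["tw"]=L["knots"][-1][0]-.005; L["meas"]=[]; L["pending"]=[]
json.dump(L,open("log.json","w"))
s=open("step.py").read().replace("TAU=0.02","TAU=0.0").replace('[.3,.2,.15,.008,.03]','[.15,.15,.06,.006,.02]')
s=s.replace('x=least_squares(res,x0','x=np.array(x0) if not len(tm) else least_squares(res,x0').replace('tm=np.array([m for m in L["meas"] if m[0]>=L["tw"]-1e-6])','tm=np.array([m for m in L["meas"] if m[0]>=L["tw"]-1e-6]).reshape(-1,2)')
open("step.py","w").write(s)
E
python3 step.py plan 2 0.0 --nocam
```

```text
t 11.35 tilt 0.0926 score 49 a_cmd -0.0687 a_meas -0.0714 dz 0.0002 xb -0.1269 F [-1.2  0.4  7.1] grip 40
fit k/I 3.78 b 9.06 m/I -0.483 res []
now est tilt 0.0904 rate -0.0118  a_eq0 0.053
pred tilt per row [ 0.083  0.067  0.047  0.027  0.012  0.003 -0.001 -0.002] rate [-0.097 -0.152]
[{"travel": [0, -0.0025, -0.0001], "delta_rot": [0, 0, 0], "claw": 0.015}, {"travel": [0, -0.0054, -0.0002], "delta_rot": [0, 0, 0], "claw": 0.015}]
```

move_arm([
  {"travel": [0, -0.0025, -0.0001], "delta_rot": [0, 0, 0], "claw": 0.015},
  {"travel": [0, -0.0054, -0.0002], "delta_rot": [0, 0, 0], "claw": 0.015},
])

```text
clock: 11.6
eef_pos: [0.4882, 0.0937, 0.2224]
orientation: [-0.236, 3.132, 0.0]
wrist_force: [-0.1, -0.1, 7.1]
opening: 0.269
grasp_force: 39.5
```

```bash
python3 step.py plan 3 0.0
```

```text
t 11.65 tilt 0.0857 score 48 a_cmd -0.0079 a_meas -0.0045 dz 0.0003 xb -0.1269 F [-0.1 -0.1  7.1] grip 40
fit k/I 3.80 b 9.05 m/I -0.459 res [-0.0073]
now est tilt 0.0720 rate -0.1326  a_eq0 0.051
pred tilt per row [ 0.054  0.035  0.019  0.007  0.001 -0.002 -0.002 -0.001 -0.   ] rate [-0.151 -0.144 -0.114]
[{"travel": [0, -0.0036, 0.0], "delta_rot": [0, 0, 0], "claw": 0.015}, {"travel": [0, -0.0042, 0.0002], "delta_rot": [0, 0, 0], "claw": 0.015}, {"travel": [0, -0.0029, 0.0002], "delta_rot": [0, 0, 0], "claw": 0.015}]
```

```bash
python3 gfit.py; python3 - <<'E'
from tilt import *
f=np.load("pics/last.npy",allow_pickle=True).item()
for h in(.006,.0075,.009): print(tilt(f,h,(.157,.13)),tilt(f,h,(.13,.13)),tilt(f,h,(.157,.10)),tilt(f,h,(.157,.06)),tilt(f,h,(.06,.13)))
x=cv2.resize(f["color"][165:255,310:390],None,fx=6.5,fy=6.5,interpolation=cv2.INTER_CUBIC); 
for t,c in((.05,(0,255,255)),(.09,(255,255,0))):
  for hh in(.0075,-.0075):
    for r in (.06,.09,.12,.15,.175):
        u,v=((proj(f,world([.075+hh,-r*np.sin(t),.15+r*np.cos(t)]))[0]+.5-[310,165])*6.5); cv2.circle(x,(int(u),int(v)),1,c,-1)
cv2.imwrite("pics/c7.png",x[:,:,::-1])
E
```

```text
cost 2.1 [ 3.862e+00  8.932e+00 -4.950e-01 -0.000e+00 -6.000e-03] now [ 0.0777 -0.1124] 
 [[8.725, -0.2997, 0.0003], [9.15, -0.2952, 0.0016], [9.2, -0.294, 0.0001], [9.5, -0.2544, -0.0008], [9.8, -0.1626, 0.0036], [10.1, -0.0703, 0.0051], [10.525, 0.0003, 0.0005], [10.95, 0.0469, -0.0006], [11.0, 0.0515, -0.0032], [11.3, 0.0926, -0.0025], [11.6, 0.0857, 0.0021]]
cost 2.1 [ 3.911e+00  8.914e+00 -4.800e-01 -3.000e-03 -6.000e-03] now [ 0.0735 -0.1118] 
 [[8.725, -0.2997, 0.0003], [9.15, -0.2952, 0.0016], [9.2, -0.294, 0.0002], [9.5, -0.2544, -0.0007], [9.8, -0.1626, 0.0035], [10.1, -0.0703, 0.0049], [10.525, 0.0003, 0.0004], [10.95, 0.0469, -0.0005], [11.0, 0.0515, -0.0031], [11.3, 0.0926, -0.0026], [11.6, 0.0857, 0.0021]]
(np.float64(0.08103592248268225), np.float32(50.069557)) (np.float64(0.07882614322738545), np.float32(51.622387)) (np.float64(0.07675650450080083), np.float32(52.71775)) (np.float64(-0.37182697037748524), np.float32(44.918655)) (np.float64(-0.12481477428180535), np.float32(55.600838))
(np.float64(0.08587294937448373), np.float32(48.344666)) (np.float64(0.08504478457285455), np.float32(49.66028)) (np.float64(0.08615052602366484), np.float32(50.95941)) (np.float64(-0.29038911866750383), np.float32(43.482544)) (np.float64(-0.1483310786574431), np.float32(54.815353))
(np.float64(0.08374823247976731), np.float32(43.142624)) (np.float64(-0.19798190347282618), np.float32(46.63911)) (np.float64(0.09555144788243361), np.float32(47.0744)) (np.float64(-0.38719662805607125), np.float32(41.227753)) (np.float64(0.03263347219426104), np.float32(54.692924))
```

View pics/c7.png

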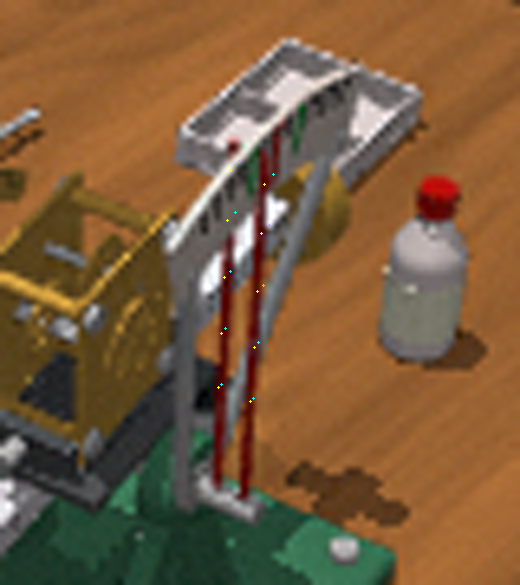

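The rear tine, tip at about (265,155), sits between the zero line (275,140) and the green mark (252,170). The front tine's tip also shows above the scale at (235,146). That tip gives an independent tilt check.

```bash
python3 - <<'E'
from tilt import *
f=np.load("pics/last.npy",allow_pickle=True).item()
for t in(0,.03,.06,.09,.12): print(t,[((proj(f,world([.075+h,-r*np.sin(t),.15+r*np.cos(t)]))[0]+.5-[310,165])*6.5).round(0).tolist() for h,r in((-.0075,.18),(.0075,.18),(-.0075,.14),(.0075,.14))])
import json; L=json.load(open("log.json")); L["p"]=L["pr"]=[3.87,9.045,-.460,.0765,-.112]; L["sg"]=[.12,.12,.05,.005,.02]; L["tw"]=L["knots"][-1][0]-.005; L["meas"]=[]; L["pending"]=[]
import shutil; shutil.copy("log.json","log_f.json"); json.dump(L,open("log.json","w"))
E
python3 step.py plan 3 0.0 --nocam
```

```text
0 [[252.0, 139.0], [286.0, 153.0], [243.0, 223.0], [276.0, 237.0]]
0.03 [[245.0, 146.0], [279.0, 160.0], [237.0, 228.0], [271.0, 242.0]]
0.06 [[238.0, 153.0], [272.0, 167.0], [232.0, 234.0], [266.0, 248.0]]
0.09 [[231.0, 161.0], [265.0, 174.0], [227.0, 240.0], [260.0, 253.0]]
0.12 [[224.0, 169.0], [258.0, 182.0], [221.0, 246.0], [255.0, 260.0]]
t 11.65 tilt 0.0857 score 48 a_cmd -0.0079 a_meas 0.0045 dz 0.0003 xb -0.1269 F [-0.8 -1.3  7.5] grip 40
fit k/I 3.87 b 9.04 m/I -0.460 res []
now est tilt 0.0759 rate -0.1131  a_eq0 0.051
pred tilt per row [ 0.06   0.043  0.027  0.014  0.005  0.    -0.002 -0.001 -0.001] rate [-0.134 -0.138 -0.121]
[{"travel": [0, -0.0023, 0.0], "delta_rot": [0, 0, 0], "claw": 0.015}, {"travel": [0, -0.0035, 0.0001], "delta_rot": [0, 0, 0], "claw": 0.015}, {"travel": [0, -0.0032, 0.0002], "delta_rot": [0, 0, 0], "claw": 0.015}]
```

move_arm([
  {"travel": [0, -0.0023, 0], "delta_rot": [0, 0, 0], "claw": 0.015},
  {"travel": [0, -0.0035, 0.0001], "delta_rot": [0, 0, 0], "claw": 0.015},
  {"travel": [0, -0.0032, 0.0002], "delta_rot": [0, 0, 0], "claw": 0.015},
])

```text
clock: 12.02
eef_pos: [0.4896, 0.0843, 0.2222]
orientation: [-0.235, 3.132, -0.0]
wrist_force: [-1.8, -1.2, 7.2]
opening: 0.269
grasp_force: 39.6
```

```bash
python3 step.py plan 3 0.0
```

```text
t 12.07 tilt 0.0353 score 47 a_cmd 0.0614 a_meas 0.0681 dz 0.0003 xb -0.1269 F [-1.8 -1.2  7.2] grip 40
fit k/I 3.87 b 9.05 m/I -0.449 res [-0.0015]
now est tilt 0.0291 rate -0.0897  a_eq0 0.050
pred tilt per row [ 0.02   0.013  0.008  0.004  0.002  0.001  0.    -0.    -0.   ] rate [-0.065 -0.047 -0.034]
[{"travel": [0, 0.0004, -0.0], "delta_rot": [0, 0, 0], "claw": 0.015}, {"travel": [0, 0.0003, -0.0], "delta_rot": [0, 0, 0], "claw": 0.015}, {"travel": [0, 0.0, -0.0], "delta_rot": [0, 0, 0], "claw": 0.015}]
```

move_arm([
  {"travel": [0, 0.0004, 0], "delta_rot": [0, 0, 0], "claw": 0.015},
  {"travel": [0, 0.0003, 0], "delta_rot": [0, 0, 0], "claw": 0.015},
  {"travel": [0, 0, 0], "delta_rot": [0, 0, 0], "claw": 0.015},
])

```text
clock: 12.45
eef_pos: [0.4894, 0.0852, 0.2222]
orientation: [-0.235, 3.132, -0.0]
wrist_force: [-1.7, -1.0, 7.9]
opening: 0.267
grasp_force: 39.6
```

```bash
python3 step.py plan 3 0.0
```

```text
t 12.50 tilt 0.0121 score 47 a_cmd 0.0560 a_meas 0.0617 dz 0.0003 xb -0.1269 F [-1.7 -1.   7.9] grip 40
fit k/I 3.88 b 9.05 m/I -0.441 res [-0.0006 -0.0004]
now est tilt 0.0107 rate -0.0176  a_eq0 0.049
pred tilt per row [ 0.009  0.008  0.007  0.005  0.003  0.002  0.001  0.    -0.   ] rate [-0.009 -0.009 -0.012]
[{"travel": [0, 0.0011, -0.0001], "delta_rot": [0, 0, 0], "claw": 0.015}, {"travel": [0, 0.0007, -0.0], "delta_rot": [0, 0, 0], "claw": 0.015}, {"travel": [0, 0.0, -0.0], "delta_rot": [0, 0, 0], "claw": 0.015}]
```

Settled near zero, with predictions good. Holding it there.

move_arm([
  {"travel": [0, 0.0011, -0.0001], "delta_rot": [0, 0, 0], "claw": 0.015},
  {"travel": [0, 0.0007, 0], "delta_rot": [0, 0, 0], "claw": 0.015},
  {"travel": [0, 0, 0], "delta_rot": [0, 0, 0], "claw": 0.015},
])

```text
clock: 12.88
eef_pos: [0.4892, 0.087, 0.2223]
orientation: [-0.235, 3.132, -0.0]
wrist_force: [-0.9, -1.6, 7.8]
opening: 0.267
grasp_force: 39.6
```

```bash
python3 step.py plan 4 0.0
```

```text
t 12.93 tilt 0.0088 score 46 a_cmd 0.0421 a_meas 0.0472 dz 0.0003 xb -0.1269 F [-0.9 -1.6  7.8] grip 40
fit k/I 3.88 b 9.05 m/I -0.438 res [-0.0007  0.0001 -0.0002]
now est tilt 0.0082 rate -0.0088  a_eq0 0.048
pred tilt per row [ 0.007  0.005  0.004  0.002  0.001  0.    -0.    -0.    -0.    -0.   ] rate [-0.012 -0.013 -0.013 -0.011]
[{"travel": [0, -0.0001, 0.0], "delta_rot": [0, 0, 0], "claw": 0.015}, {"travel": [0, -0.0003, 0.0], "delta_rot": [0, 0, 0], "claw": 0.015}, {"travel": [0, -0.0003, 0.0], "delta_rot": [0, 0, 0], "claw": 0.015}, {"travel": [0, -0.0003, 0.0], "delta_rot": [0, 0, 0], "claw": 0.015}]
```

move_arm([
  {"travel": [0, -0.0001, 0], "delta_rot": [0, 0, 0], "claw": 0.015},
  {"travel": [0, -0.0003, 0], "delta_rot": [0, 0, 0], "claw": 0.015},
  {"travel": [0, -0.0003, 0], "delta_rot": [0, 0, 0], "claw": 0.015},
  {"travel": [0, -0.0003, 0], "delta_rot": [0, 0, 0], "claw": 0.015},
])

```text
clock: 13.42
eef_pos: [0.4893, 0.0859, 0.2222]
orientation: [-0.235, 3.132, -0.0]
wrist_force: [-1.9, -1.1, 7.1]
opening: 0.268
grasp_force: 39.6
```

```bash
python3 step.py plan 4 0.0
```

```text
t 13.47 tilt -0.0057 score 47 a_cmd 0.0498 a_meas 0.0556 dz 0.0003 xb -0.1269 F [-1.9 -1.1  7.1] grip 40
fit k/I 3.88 b 9.05 m/I -0.445 res [-0.0001  0.0002 -0.0017  0.0005]
now est tilt -0.0067 rate -0.0290  a_eq0 0.049
pred tilt per row [-0.01  -0.012 -0.012 -0.01  -0.006 -0.003 -0.001  0.     0.     0.   ] rate [-0.024 -0.008  0.011  0.023]
[{"travel": [0, -0.0019, 0.0001], "delta_rot": [0, 0, 0], "claw": 0.015}, {"travel": [0, -0.001, 0.0001], "delta_rot": [0, 0, 0], "claw": 0.015}, {"travel": [0, 0.0004, -0.0], "delta_rot": [0, 0, 0], "claw": 0.015}, {"travel": [0, 0.0012, -0.0001], "delta_rot": [0, 0, 0], "claw": 0.015}]
```

move_arm([
  {"travel": [0, -0.0019, 0.0001], "delta_rot": [0, 0, 0], "claw": 0.015},
  {"travel": [0, -0.001, 0.0001], "delta_rot": [0, 0, 0], "claw": 0.015},
  {"travel": [0, 0.0004, 0], "delta_rot": [0, 0, 0], "claw": 0.015},
  {"travel": [0, 0.0012, -0.0001], "delta_rot": [0, 0, 0], "claw": 0.015},
])

```text
clock: 13.98
eef_pos: [0.4896, 0.0845, 0.2222]
orientation: [-0.235, 3.132, -0.0]
wrist_force: [-2.2, -0.9, 8.3]
opening: 0.267
grasp_force: 39.6
```

```bash
python3 step.py plan 4 0.0
```

```text
t 14.03 tilt -0.0116 score 47 a_cmd 0.0599 a_meas 0.0666 dz 0.0003 xb -0.1269 F [-2.2 -0.9  8.3] grip 40
fit k/I 3.88 b 9.05 m/I -0.446 res [-0.      0.0003 -0.0017  0.      0.0001]
now est tilt -0.0105 rate 0.0212  a_eq0 0.049
pred tilt per row [-0.008 -0.004 -0.002 -0.     0.001  0.001  0.001  0.     0.    -0.   ] rate [0.025 0.023 0.017 0.01 ]
[{"travel": [0, 0.0008, -0.0], "delta_rot": [0, 0, 0], "claw": 0.015}, {"travel": [0, 0.0008, -0.0], "delta_rot": [0, 0, 0], "claw": 0.015}, {"travel": [0, 0.0005, -0.0], "delta_rot": [0, 0, 0], "claw": 0.015}, {"travel": [0, 0.0001, -0.0], "delta_rot": [0, 0, 0], "claw": 0.015}]
```

move_arm([
  {"travel": [0, 0.0008, 0], "delta_rot": [0, 0, 0], "claw": 0.015},
  {"travel": [0, 0.0008, 0], "delta_rot": [0, 0, 0], "claw": 0.015},
  {"travel": [0, 0.0005, 0], "delta_rot": [0, 0, 0], "claw": 0.015},
  {"travel": [0, 0.0001, 0], "delta_rot": [0, 0, 0], "claw": 0.015},
])

```text
clock: 14.52
eef_pos: [0.4892, 0.0869, 0.2223]
orientation: [-0.235, 3.131, 0.0]
wrist_force: [-2.0, -1.1, 8.6]
opening: 0.269
grasp_force: 39.6
```

```bash
python3 step.py plan 5 0.0
```

```text
t 14.57 tilt 0.0071 score 46 a_cmd 0.0429 a_meas 0.0483 dz 0.0003 xb -0.1269 F [-2.  -1.1  8.6] grip 40
fit k/I 3.87 b 9.05 m/I -0.443 res [-0.0004 -0.0002 -0.0021  0.0001  0.002  -0.0006]
now est tilt 0.0076 rate 0.0221  a_eq0 0.049
pred tilt per row [ 0.01   0.011  0.01   0.008  0.005  0.002  0.001 -0.    -0.    -0.
 -0.   ] rate [ 0.014  0.    -0.013 -0.021 -0.022]
[{"travel": [0, 0.0012, -0.0], "delta_rot": [0, 0, 0], "claw": 0.015}, {"travel": [0, 0.0004, -0.0], "delta_rot": [0, 0, 0], "claw": 0.015}, {"travel": [0, -0.0005, 0.0], "delta_rot": [0, 0, 0], "claw": 0.015}, {"travel": [0, -0.001, 0.0], "delta_rot": [0, 0, 0], "claw": 0.015}, {"travel": [0, -0.0009, 0.0], "delta_rot": [0, 0, 0], "claw": 0.015}]
```

move_arm([
  {"travel": [0, 0.0012, 0], "delta_rot": [0, 0, 0], "claw": 0.015},
  {"travel": [0, 0.0004, 0], "delta_rot": [0, 0, 0], "claw": 0.015},
  {"travel": [0, -0.0005, 0], "delta_rot": [0, 0, 0], "claw": 0.015},
  {"travel": [0, -0.001, 0], "delta_rot": [0, 0, 0], "claw": 0.015},
  {"travel": [0, -0.0009, 0], "delta_rot": [0, 0, 0], "claw": 0.015},
])

```text
clock: 15.2
eef_pos: [0.4893, 0.086, 0.2223]
orientation: [-0.235, 3.132, 0.0]
wrist_force: [-1.8, -0.2, 8.1]
opening: 0.271
grasp_force: 39.6
```

```bash
python3 step.py plan 5 0.0
```

```text
t 15.25 tilt -0.0063 score 46 a_cmd 0.0491 a_meas 0.0551 dz 0.0003 xb -0.1269 F [-1.8 -0.2  8.1] grip 40
fit k/I 3.87 b 9.05 m/I -0.447 res [-0.0011  0.0008  0.0018 -0.0029  0.0006]
now est tilt -0.0079 rate -0.0443  a_eq0 0.049
pred tilt per row [-0.013 -0.016 -0.016 -0.014 -0.009 -0.005 -0.002  0.     0.001  0.001
  0.   ] rate [-0.037 -0.014  0.013  0.031  0.036]
[{"travel": [0, -0.0028, 0.0002], "delta_rot": [0, 0, 0], "claw": 0.015}, {"travel": [0, -0.0014, 0.0001], "delta_rot": [0, 0, 0], "claw": 0.015}, {"travel": [0, 0.0004, -0.0], "delta_rot": [0, 0, 0], "claw": 0.015}, {"travel": [0, 0.0016, -0.0001], "delta_rot": [0, 0, 0], "claw": 0.015}, {"travel": [0, 0.0018, -0.0001], "delta_rot": [0, 0, 0], "claw": 0.015}]
```

move_arm([
  {"travel": [0, -0.0028, 0.0002], "delta_rot": [0, 0, 0], "claw": 0.015},
  {"travel": [0, -0.0014, 0.0001], "delta_rot": [0, 0, 0], "claw": 0.015},
  {"travel": [0, 0.0004, 0], "delta_rot": [0, 0, 0], "claw": 0.015},
  {"travel": [0, 0.0016, -0.0001], "delta_rot": [0, 0, 0], "claw": 0.015},
  {"travel": [0, 0.0018, -0.0001], "delta_rot": [0, 0, 0], "claw": 0.015},
])

```text
clock: 15.88
eef_pos: [0.4894, 0.0856, 0.2222]
orientation: [-0.235, 3.131, 0.0]
wrist_force: [-1.6, -1.4, 8.1]
opening: 0.267
grasp_force: 39.6
```

```bash
python3 step.py plan 5 0.0
```

```text
t 15.93 tilt -0.0097 score 47 a_cmd 0.0521 a_meas 0.0581 dz 0.0003 xb -0.1269 F [-1.6 -1.4  8.1] grip 40
fit k/I 3.87 b 9.05 m/I -0.447 res [-0.0011  0.0008  0.0019 -0.0029  0.0005  0.    ]
now est tilt -0.0079 rate 0.0342  a_eq0 0.049
pred tilt per row [-0.004 -0.001  0.001  0.002  0.002  0.001  0.001  0.    -0.    -0.
 -0.   ] rate [ 0.03   0.021  0.011  0.002 -0.004]
[{"travel": [0, 0.0009, -0.0], "delta_rot": [0, 0, 0], "claw": 0.015}, {"travel": [0, 0.0006, -0.0], "delta_rot": [0, 0, 0], "claw": 0.015}, {"travel": [0, 0.0001, -0.0], "delta_rot": [0, 0, 0], "claw": 0.015}, {"travel": [0, -0.0003, 0.0], "delta_rot": [0, 0, 0], "claw": 0.015}, {"travel": [0, -0.0004, 0.0], "delta_rot": [0, 0, 0], "claw": 0.015}]
```

move_arm([
  {"travel": [0, 0.0009, 0], "delta_rot": [0, 0, 0], "claw": 0.015},
  {"travel": [0, 0.0006, 0], "delta_rot": [0, 0, 0], "claw": 0.015},
  {"travel": [0, 0.0001, 0], "delta_rot": [0, 0, 0], "claw": 0.015},
  {"travel": [0, -0.0003, 0], "delta_rot": [0, 0, 0], "claw": 0.015},
  {"travel": [0, -0.0004, 0], "delta_rot": [0, 0, 0], "claw": 0.015},
])

```text
clock: 16.55
eef_pos: [0.4893, 0.0865, 0.2223]
orientation: [-0.235, 3.131, 0.0]
wrist_force: [-1.7, -0.5, 8.2]
opening: 0.269
grasp_force: 39.6
```

```bash
python3 step.py plan 5 0.0
```

```text
t 16.60 tilt 0.0067 score 46 a_cmd 0.0452 a_meas 0.0509 dz 0.0003 xb -0.1268 F [-1.7 -0.5  8.2] grip 40
fit k/I 3.87 b 9.05 m/I -0.443 res [-0.0016  0.0004  0.0006 -0.0002]
now est tilt 0.0069 rate 0.0067  a_eq0 0.049
pred tilt per row [ 0.008  0.007  0.006  0.005  0.003  0.001  0.    -0.    -0.    -0.
 -0.   ] rate [ 0.003 -0.004 -0.011 -0.015 -0.014]
[{"travel": [0, 0.0007, -0.0], "delta_rot": [0, 0, 0], "claw": 0.015}, {"travel": [0, 0.0002, -0.0], "delta_rot": [0, 0, 0], "claw": 0.015}, {"travel": [0, -0.0003, 0.0], "delta_rot": [0, 0, 0], "claw": 0.015}, {"travel": [0, -0.0006, 0.0], "delta_rot": [0, 0, 0], "claw": 0.015}, {"travel": [0, -0.0005, 0.0], "delta_rot": [0, 0, 0], "claw": 0.015}]
```

move_arm([
  {"travel": [0, 0.0007, 0], "delta_rot": [0, 0, 0], "claw": 0.015},
  {"travel": [0, 0.0002, 0], "delta_rot": [0, 0, 0], "claw": 0.015},
  {"travel": [0, -0.0003, 0], "delta_rot": [0, 0, 0], "claw": 0.015},
  {"travel": [0, -0.0006, 0], "delta_rot": [0, 0, 0], "claw": 0.015},
  {"travel": [0, -0.0005, 0], "delta_rot": [0, 0, 0], "claw": 0.015},
])

```text
clock: 17.23
eef_pos: [0.4893, 0.086, 0.2223]
orientation: [-0.235, 3.131, 0.0]
wrist_force: [-1.4, -0.0, 8.3]
opening: 0.268
grasp_force: 39.6
```

```bash
python3 step.py plan 5 0.0
```

```text
t 17.27 tilt -0.0098 score 47 a_cmd 0.0491 a_meas 0.0550 dz 0.0003 xb -0.1268 F [-1.4 -0.   8.3] grip 40
fit k/I 3.87 b 9.05 m/I -0.449 res [-0.0015  0.0013  0.0011 -0.0024  0.0006]
now est tilt -0.0113 rate -0.0427  a_eq0 0.050
pred tilt per row [-0.016 -0.02  -0.019 -0.015 -0.01  -0.006 -0.002  0.     0.001  0.001
  0.   ] rate [-0.036 -0.011  0.017  0.037  0.042]
[{"travel": [0, -0.0031, 0.0002], "delta_rot": [0, 0, 0], "claw": 0.015}, {"travel": [0, -0.0016, 0.0001], "delta_rot": [0, 0, 0], "claw": 0.015}, {"travel": [0, 0.0006, -0.0], "delta_rot": [0, 0, 0], "claw": 0.015}, {"travel": [0, 0.0018, -0.0001], "delta_rot": [0, 0, 0], "claw": 0.015}, {"travel": [0, 0.0019, -0.0001], "delta_rot": [0, 0, 0], "claw": 0.015}]
```

move_arm([
  {"travel": [0, -0.0031, 0.0002], "delta_rot": [0, 0, 0], "claw": 0.015},
  {"travel": [0, -0.0016, 0.0001], "delta_rot": [0, 0, 0], "claw": 0.015},
  {"travel": [0, 0.0006, 0], "delta_rot": [0, 0, 0], "claw": 0.015},
  {"travel": [0, 0.0018, -0.0001], "delta_rot": [0, 0, 0], "claw": 0.015},
  {"travel": [0, 0.0019, -0.0001], "delta_rot": [0, 0, 0], "claw": 0.015},
])

```text
clock: 17.9
eef_pos: [0.4894, 0.0856, 0.2222]
orientation: [-0.235, 3.131, 0.0]
wrist_force: [-2.1, -0.8, 8.9]
opening: 0.264
grasp_force: 39.7
```

```bash
python3 step.py plan 5 0.0; cp log.json log_g.json
```

```text
t 17.95 tilt -0.0044 score 47 a_cmd 0.0521 a_meas 0.0580 dz 0.0003 xb -0.1268 F [-2.1 -0.8  8.9] grip 40
fit k/I 3.87 b 9.06 m/I -0.448 res [ 0.0007 -0.0022  0.0021 -0.0004]
now est tilt -0.0022 rate 0.0515  a_eq0 0.050
pred tilt per row [ 0.004  0.008  0.01   0.009  0.006  0.004  0.001  0.    -0.    -0.
 -0.   ] rate [ 0.045  0.025  0.002 -0.015 -0.023]
[{"travel": [0, 0.0022, -0.0001], "delta_rot": [0, 0, 0], "claw": 0.015}, {"travel": [0, 0.0014, -0.0], "delta_rot": [0, 0, 0], "claw": 0.015}, {"travel": [0, -0.0002, 0.0], "delta_rot": [0, 0, 0], "claw": 0.015}, {"travel": [0, -0.0011, 0.0], "delta_rot": [0, 0, 0], "claw": 0.015}, {"travel": [0, -0.0013, 0.0001], "delta_rot": [0, 0, 0], "claw": 0.015}]
```

About 6 s within the marks (12.0–17.95 s). I'll add a slow reference ramp to the planner and lower the beam.

```bash
python3 - <<'E'
s=open("step.py").read()
s=s.replace("def sim(p,ta,tb,h=hand):","def sim(p,ta,tb,h=hand,clamp=True):").replace("if q<-.30: q","if clamp and q<-.30: q").replace("t1+.125*H,h)[::5]","t1+.125*H,h,False)[::5]")
s=s.replace("    def lin(A):","    V=float(sys.argv[sys.argv.index('--v')+1]) if '--v' in sys.argv else 99.\n    TT=.025*np.arange(5*H+1); RF=np.maximum(ref,q-V*TT) if V<9 else ref+0*TT; RR=np.where((RF>ref)&(V<9),-V,0.)\n    def lin(A):")
s=s.replace("(o[:,1]-ref)*4*k,o[:,2]*.7*k,(o[-1,1]-ref)*20,o[-1,2]*12","(o[:,1]-RF[:len(o)])*4*k,(o[:,2]-RR[:len(o)])*.7*k,(o[-1,1]-RF[len(o)-1])*20,(o[-1,2]-RR[len(o)-1])*12")
open("step.py","w").write(s)
E
python3 step.py plan 4 -0.25 --v 0.13 --nocam
```

```text
t 17.95 tilt -0.0044 score 47 a_cmd 0.0521 a_meas 0.0553 dz 0.0002 xb -0.1269 F [-2.5 -0.6 10.4] grip 40
fit k/I 3.87 b 9.06 m/I -0.448 res [ 0.0007 -0.0022  0.0021 -0.0004]
now est tilt -0.0022 rate 0.0515  a_eq0 0.050
pred tilt per row [ 0.003  0.001 -0.011 -0.032 -0.059 -0.086 -0.11  -0.132 -0.15  -0.166] rate [ 0.023 -0.052 -0.137 -0.197]
[{"travel": [0, 0.0074, -0.0002], "delta_rot": [0, 0, 0], "claw": 0.015}, {"travel": [0, 0.0037, 0.0001], "delta_rot": [0, 0, 0], "claw": 0.015}, {"travel": [0, -0.002, -0.0], "delta_rot": [0, 0, 0], "claw": 0.015}, {"travel": [0, -0.0054, 0.0], "delta_rot": [0, 0, 0], "claw": 0.015}]
```

move_arm([
  {"travel": [0, 0.0074, -0.0002], "delta_rot": [0, 0, 0], "claw": 0.015},
  {"travel": [0, 0.0037, 0.0001], "delta_rot": [0, 0, 0], "claw": 0.015},
  {"travel": [0, -0.002, 0], "delta_rot": [0, 0, 0], "claw": 0.015},
  {"travel": [0, -0.0054, 0], "delta_rot": [0, 0, 0], "claw": 0.015},
])

```text
clock: 18.45
eef_pos: [0.4887, 0.0897, 0.2224]
orientation: [-0.236, 3.131, 0.0]
wrist_force: [-2.5, -0.2, 8.4]
opening: 0.272
grasp_force: 39.7
```

```bash
python3 step.py plan 4 -0.25 --v 0.13
```

```text
t 18.50 tilt -0.0350 score 48 a_cmd 0.0237 a_meas 0.0261 dz 0.0002 xb -0.1269 F [-2.5 -0.2  8.4] grip 40
fit k/I 3.87 b 9.06 m/I -0.450 res [ 0.0008 -0.0019  0.0022 -0.001   0.0002]
now est tilt -0.0455 rate -0.2209  a_eq0 0.050
pred tilt per row [-0.075 -0.103 -0.124 -0.137 -0.147 -0.155 -0.164 -0.177 -0.193 -0.209] rate [-0.237 -0.2   -0.139 -0.088]
[{"travel": [0, -0.0088, 0.0005], "delta_rot": [0, 0, 0], "claw": 0.015}, {"travel": [0, -0.0066, 0.0008], "delta_rot": [0, 0, 0], "claw": 0.015}, {"travel": [0, -0.0017, 0.0003], "delta_rot": [0, 0, 0], "claw": 0.015}, {"travel": [0, 0.0019, -0.0003], "delta_rot": [0, 0, 0], "claw": 0.015}]
```

move_arm([
  {"travel": [0, -0.0088, 0.0005], "delta_rot": [0, 0, 0], "claw": 0.015},
  {"travel": [0, -0.0066, 0.0008], "delta_rot": [0, 0, 0], "claw": 0.015},
  {"travel": [0, -0.0017, 0.0003], "delta_rot": [0, 0, 0], "claw": 0.015},
  {"travel": [0, 0.0019, -0.0003], "delta_rot": [0, 0, 0], "claw": 0.015},
])

```text
clock: 19.0
eef_pos: [0.4912, 0.0737, 0.221]
orientation: [-0.233, 3.131, -0.0]
wrist_force: [-2.2, -0.6, 9.5]
opening: 0.268
grasp_force: 39.8
```

```bash
python3 step.py plan 3 -0.25 --v 0.10
```

```text
t 19.05 tilt -0.1313 score 48 a_cmd 0.1411 a_meas 0.1518 dz 0.0003 xb -0.1269 F [-2.2 -0.6  9.5] grip 40
fit k/I 3.86 b 9.06 m/I -0.445 res [ 0.0011 -0.0014  0.0015 -0.0004]
now est tilt -0.1349 rate -0.0586  a_eq0 0.049
pred tilt per row [-0.141 -0.146 -0.156 -0.17  -0.187 -0.205 -0.221 -0.234 -0.244] rate [-0.04  -0.058 -0.094]
[{"travel": [0, 0.0047, -0.0006], "delta_rot": [0, 0, 0], "claw": 0.015}, {"travel": [0, 0.0031, -0.0003], "delta_rot": [0, 0, 0], "claw": 0.015}, {"travel": [0, 0.0001, -0.0], "delta_rot": [0, 0, 0], "claw": 0.015}]
```

move_arm([
  {"travel": [0, 0.0047, -0.0006], "delta_rot": [0, 0, 0], "claw": 0.015},
  {"travel": [0, 0.0031, -0.0003], "delta_rot": [0, 0, 0], "claw": 0.015},
  {"travel": [0, 0.0001, 0], "delta_rot": [0, 0, 0], "claw": 0.015},
])

```text
clock: 19.42
eef_pos: [0.4899, 0.0824, 0.222]
orientation: [-0.236, 3.131, 0.0]
wrist_force: [-2.0, -1.2, 9.2]
opening: 0.266
grasp_force: 39.8
```

```bash
python3 step.py plan 4 -0.27 --v 0.09
```

```text
t 19.48 tilt -0.1557 score 48 a_cmd 0.0799 a_meas 0.0830 dz 0.0003 xb -0.1269 F [-2.  -1.2  9.2] grip 40
fit k/I 3.86 b 9.06 m/I -0.445 res [ 0.0011 -0.0014  0.0015 -0.0003 -0.    ]
now est tilt -0.1609 rate -0.1096  a_eq0 0.049
pred tilt per row [-0.176 -0.193 -0.207 -0.219 -0.228 -0.236 -0.244 -0.253 -0.26  -0.266] rate [-0.133 -0.126 -0.103 -0.08 ]
[{"travel": [0, -0.0048, 0.0005], "delta_rot": [0, 0, 0], "claw": 0.015}, {"travel": [0, -0.0039, 0.0005], "delta_rot": [0, 0, 0], "claw": 0.015}, {"travel": [0, -0.0015, 0.0002], "delta_rot": [0, 0, 0], "claw": 0.015}, {"travel": [0, 0.0003, -0.0], "delta_rot": [0, 0, 0], "claw": 0.015}]
```

move_arm([
  {"travel": [0, -0.0048, 0.0005], "delta_rot": [0, 0, 0], "claw": 0.015},
  {"travel": [0, -0.0039, 0.0005], "delta_rot": [0, 0, 0], "claw": 0.015},
  {"travel": [0, -0.0015, 0.0002], "delta_rot": [0, 0, 0], "claw": 0.015},
  {"travel": [0, 0.0003, 0], "delta_rot": [0, 0, 0], "claw": 0.015},
])

```text
clock: 19.98
eef_pos: [0.4915, 0.0719, 0.2207]
orientation: [-0.234, 3.131, -0.0]
wrist_force: [-3.1, 0.0, 10.1]
opening: 0.266
grasp_force: 39.8
```

```bash
python3 step.py plan 4 -0.285 --v 0.05
```

```text
t 20.02 tilt -0.2292 score 51 a_cmd 0.1566 a_meas 0.1653 dz 0.0003 xb -0.1269 F [-3.1  0.  10.1] grip 40
fit k/I 3.89 b 9.04 m/I -0.448 res [ 0.0011 -0.0008  0.0022 -0.0003 -0.0021  0.0007]
now est tilt -0.2336 rate -0.1000  a_eq0 0.050
pred tilt per row [-0.245 -0.255 -0.262 -0.267 -0.271 -0.275 -0.278 -0.281 -0.284 -0.285] rate [-0.087 -0.067 -0.049 -0.036]
[{"travel": [0, -0.0016, 0.0003], "delta_rot": [0, 0, 0], "claw": 0.015}, {"travel": [0, -0.001, 0.0002], "delta_rot": [0, 0, 0], "claw": 0.015}, {"travel": [0, 0.0001, -0.0], "delta_rot": [0, 0, 0], "claw": 0.015}, {"travel": [0, 0.0006, -0.0001], "delta_rot": [0, 0, 0], "claw": 0.015}]
```

```bash
python3 - <<'E'
import json; L=json.load(open("log.json")); L["pending"]=L["pending"][:3]; json.dump(L,open("log.json","w"))
E
```

move_arm([
  {"travel": [0, -0.0016, 0.0003], "delta_rot": [0, 0, 0], "claw": 0.015},
  {"travel": [0, -0.001, 0.0002], "delta_rot": [0, 0, 0], "claw": 0.015},
  {"travel": [0, 0.0001, 0], "delta_rot": [0, 0, 0], "claw": 0.015},
])

```text
clock: 20.4
eef_pos: [0.4919, 0.0695, 0.2203]
orientation: [-0.234, 3.131, -0.0]
wrist_force: [-2.3, -1.6, 10.4]
opening: 0.269
grasp_force: 39.8
```

```bash
python3 step.py plan 3 -0.31 --v 0.04
```

```text
t 20.45 tilt -0.2603 score 51 a_cmd 0.1761 a_meas 0.1844 dz 0.0004 xb -0.1269 F [-2.3 -1.6 10.4] grip 40
fit k/I 3.89 b 9.05 m/I -0.450 res [ 0.0012 -0.0001 -0.0016  0.0015 -0.0004]
now est tilt -0.2629 rate -0.0406  a_eq0 0.050
pred tilt per row [-0.267 -0.271 -0.275 -0.28  -0.286 -0.292 -0.298 -0.303 -0.307] rate [-0.031 -0.031 -0.037]
[{"travel": [0, 0.0011, -0.0002], "delta_rot": [0, 0, 0], "claw": 0.015}, {"travel": [0, 0.0008, -0.0001], "delta_rot": [0, 0, 0], "claw": 0.015}, {"travel": [0, 0.0001, -0.0], "delta_rot": [0, 0, 0], "claw": 0.015}]
```

move_arm([
  {"travel": [0, 0.0011, -0.0002], "delta_rot": [0, 0, 0], "claw": 0.015},
  {"travel": [0, 0.0008, -0.0001], "delta_rot": [0, 0, 0], "claw": 0.015},
  {"travel": [0, 0.0001, 0], "delta_rot": [0, 0, 0], "claw": 0.015},
])

```text
clock: 20.82
eef_pos: [0.4915, 0.0717, 0.2207]
orientation: [-0.235, 3.131, -0.0]
wrist_force: [-2.4, -0.4, 10.5]
opening: 0.267
grasp_force: 39.8
```

```bash
python3 step.py plan 4 -0.32 --v 0.04
```

```text
t 20.88 tilt -0.2678 score 52 a_cmd 0.1605 a_meas 0.1672 dz 0.0003 xb -0.1269 F [-2.4 -0.4 10.5] grip 40
fit k/I 3.87 b 9.06 m/I -0.450 res [ 0.0013 -0.0007 -0.0023  0.0016  0.0016 -0.0008]
now est tilt -0.2698 rate -0.0236  a_eq0 0.050
pred tilt per row [-0.273 -0.277 -0.282 -0.288 -0.294 -0.3   -0.305 -0.311 -0.315 -0.318] rate [-0.029 -0.036 -0.042 -0.047]
[{"travel": [0, 0.0001, -0.0], "delta_rot": [0, 0, 0], "claw": 0.015}, {"travel": [0, -0.0002, 0.0], "delta_rot": [0, 0, 0], "claw": 0.015}, {"travel": [0, -0.0004, 0.0001], "delta_rot": [0, 0, 0], "claw": 0.015}, {"travel": [0, -0.0006, 0.0001], "delta_rot": [0, 0, 0], "claw": 0.015}]
```

move_arm([
  {"travel": [0, 0.0001, 0], "delta_rot": [0, 0, 0], "claw": 0.015},
  {"travel": [0, -0.0002, 0], "delta_rot": [0, 0, 0], "claw": 0.015},
  {"travel": [0, -0.0004, 0.0001], "delta_rot": [0, 0, 0], "claw": 0.015},
  {"travel": [0, -0.0006, 0.0001], "delta_rot": [0, 0, 0], "claw": 0.015},
])

```text
clock: 21.38
eef_pos: [0.4917, 0.0706, 0.2205]
orientation: [-0.235, 3.131, -0.0]
wrist_force: [-2.4, -0.5, 9.4]
opening: 0.266
grasp_force: 39.8
```

```bash
python3 step.py plan 4 -0.33 --v 0.04
```

```text
t 21.43 tilt -0.2806 score 52 a_cmd 0.1691 a_meas 0.1762 dz 0.0003 xb -0.1269 F [-2.4 -0.5  9.4] grip 40
fit k/I 3.85 b 9.06 m/I -0.451 res [ 0.0013 -0.0011 -0.0027  0.0012  0.0017  0.0008 -0.0005]
now est tilt -0.2828 rate -0.0325  a_eq0 0.050
pred tilt per row [-0.287 -0.291 -0.296 -0.302 -0.307 -0.313 -0.318 -0.323 -0.327 -0.329] rate [-0.034 -0.038 -0.042 -0.044]
[{"travel": [0, 0.0001, -0.0], "delta_rot": [0, 0, 0], "claw": 0.015}, {"travel": [0, -0.0001, 0.0], "delta_rot": [0, 0, 0], "claw": 0.015}, {"travel": [0, -0.0003, 0.0001], "delta_rot": [0, 0, 0], "claw": 0.015}, {"travel": [0, -0.0005, 0.0001], "delta_rot": [0, 0, 0], "claw": 0.015}]
```

move_arm([
  {"travel": [0, 0.0001, 0], "delta_rot": [0, 0, 0], "claw": 0.015},
  {"travel": [0, -0.0001, 0], "delta_rot": [0, 0, 0], "claw": 0.015},
  {"travel": [0, -0.0003, 0.0001], "delta_rot": [0, 0, 0], "claw": 0.015},
  {"travel": [0, -0.0005, 0.0001], "delta_rot": [0, 0, 0], "claw": 0.015},
])

```text
clock: 21.92
eef_pos: [0.4918, 0.0697, 0.2204]
orientation: [-0.235, 3.131, -0.0]
wrist_force: [-2.7, -1.3, 12.0]
opening: 0.264
grasp_force: 39.9
```

```bash
python3 step.py plan 3 -0.33 --v 0.03; cp log.json log_h.json
```

```text
t 21.98 tilt -0.2944 score 54 a_cmd 0.1753 a_meas 0.1827 dz 0.0003 xb -0.1269 F [-2.7 -1.3 12. ] grip 40
fit k/I 3.84 b 9.07 m/I -0.445 res [ 0.0002  0.0003 -0.0002  0.0006 -0.0002]
now est tilt -0.2960 rate -0.0266  a_eq0 0.049
pred tilt per row [-0.299 -0.303 -0.306 -0.31  -0.315 -0.319 -0.323 -0.326 -0.328] rate [-0.026 -0.028 -0.031]
[{"travel": [0, 0.0001, -0.0], "delta_rot": [0, 0, 0], "claw": 0.015}, {"travel": [0, 0.0, 0.0], "delta_rot": [0, 0, 0], "claw": 0.015}, {"travel": [0, -0.0002, 0.0], "delta_rot": [0, 0, 0], "claw": 0.015}]
```

move_arm([
  {"travel": [0, 0.0001, 0], "delta_rot": [0, 0, 0], "claw": 0.015},
  {"travel": [0, 0, 0], "delta_rot": [0, 0, 0], "claw": 0.015},
  {"travel": [0, -0.0002, 0], "delta_rot": [0, 0, 0], "claw": 0.015},
])

```text
clock: 22.35
eef_pos: [0.4919, 0.0697, 0.2204]
orientation: [-0.235, 3.131, -0.0]
wrist_force: [-3.2, -0.8, 10.5]
opening: 0.266
grasp_force: 39.8
```

```bash
python3 step.py path 0.168 0.16 0.15 0.14
```

```text
t 22.40 tilt -0.2989 score 54 a_cmd 0.1761 a_meas 0.1834 dz 0.0003 xb -0.1269 F [-3.2 -0.8 10.5] grip 40
[{"travel": [0, 0.0011, -0.0002], "delta_rot": [0, 0, 0], "claw": 0.015}, {"travel": [0, 0.001, -0.0002], "delta_rot": [0, 0, 0], "claw": 0.015}, {"travel": [0, 0.0013, -0.0002], "delta_rot": [0, 0, 0], "claw": 0.015}, {"travel": [0, 0.0013, -0.0002], "delta_rot": [0, 0, 0], "claw": 0.015}]
```

move_arm([
  {"travel": [0, 0.0011, -0.0002], "delta_rot": [0, 0, 0], "claw": 0.015},
  {"travel": [0, 0.001, -0.0002], "delta_rot": [0, 0, 0], "claw": 0.015},
  {"travel": [0, 0.0013, -0.0002], "delta_rot": [0, 0, 0], "claw": 0.015},
  {"travel": [0, 0.0013, -0.0002], "delta_rot": [0, 0, 0], "claw": 0.015},
])

```text
clock: 22.9
eef_pos: [0.4911, 0.0744, 0.2211]
orientation: [-0.235, 3.131, 0.0]
wrist_force: [-2.4, -1.5, 10.0]
opening: 0.266
grasp_force: 39.8
```

```bash
python3 step.py path 0.10 0.06 0.02 -0.02 -0.06 -0.10 -0.14 -0.18 -0.22 -0.26
```

```text
t 22.95 tilt -0.3000 score 54 a_cmd 0.1395 a_meas 0.1457 dz 0.0003 xb -0.1269 F [-2.4 -1.5 10. ] grip 40
[{"travel": [0, 0.0051, -0.0006], "delta_rot": [0, 0, 0], "claw": 0.015}, {"travel": [0, 0.0052, -0.0004], "delta_rot": [0, 0, 0], "claw": 0.015}, {"travel": [0, 0.0052, -0.0002], "delta_rot": [0, 0, 0], "claw": 0.015}, {"travel": [0, 0.0052, -0.0], "delta_rot": [0, 0, 0], "claw": 0.015}, {"travel": [0, 0.0052, 0.0002], "delta_rot": [0, 0, 0], "claw": 0.015}, {"travel": [0, 0.0052, 0.0004], "delta_rot": [0, 0, 0], "claw": 0.015}, {"travel": [0, 0.0051, 0.0006], "delta_rot": [0, 0, 0], "claw": 0.015}, {"travel": [0, 0.0052, 0.0008], "delta_rot": [0, 0, 0], "claw": 0.015}, {"travel": [0, 0.0051, 0.001], "delta_rot": [0, 0, 0], "claw": 0.015}, {"travel": [0, 0.005, 0.0012], "delta_rot": [0, 0, 0], "claw": 0.015}]
```

The beam is on the rest. I'll carry the lever back to slack.

move_arm([
  {"travel": [0, 0.0051, -0.0006], "delta_rot": [0, 0, 0], "claw": 0.015},
  {"travel": [0, 0.0052, -0.0004], "delta_rot": [0, 0, 0], "claw": 0.015},
  {"travel": [0, 0.0052, -0.0002], "delta_rot": [0, 0, 0], "claw": 0.015},
  {"travel": [0, 0.0052, 0], "delta_rot": [0, 0, 0], "claw": 0.015},
  {"travel": [0, 0.0052, 0.0002], "delta_rot": [0, 0, 0], "claw": 0.015},
  {"travel": [0, 0.0052, 0.0004], "delta_rot": [0, 0, 0], "claw": 0.015},
  {"travel": [0, 0.0051, 0.0006], "delta_rot": [0, 0, 0], "claw": 0.015},
  {"travel": [0, 0.0052, 0.0008], "delta_rot": [0, 0, 0], "claw": 0.015},
  {"travel": [0, 0.0051, 0.001], "delta_rot": [0, 0, 0], "claw": 0.015},
  {"travel": [0, 0.005, 0.0012], "delta_rot": [0, 0, 0], "claw": 0.015},
])

```text
clock: 24.2
eef_pos: [0.4832, 0.1265, 0.2177]
orientation: [-0.237, 3.131, 0.001]
wrist_force: [-1.0, 1.1, 7.1]
opening: 0.265
grasp_force: 39.6
```

```bash
python3 step.py path -0.285 -0.30
```

```text
t 24.25 tilt -0.2997 score 54 a_cmd -0.2600 a_meas -0.2626 dz -0.0000 xb -0.1268 F [-1.   1.1  7.1] grip 40
[{"travel": [0, 0.0032, 0.0009], "delta_rot": [0, 0, 0], "claw": 0.015}, {"travel": [0, 0.0018, 0.0006], "delta_rot": [0, 0, 0], "claw": 0.015}]
```

move_arm([
  {"travel": [0, 0.0032, 0.0009], "delta_rot": [0, 0, 0], "claw": 0.015},
  {"travel": [0, 0.0018, 0.0006], "delta_rot": [0, 0, 0], "claw": 0.015},
  {"travel": [0, 0, 0], "delta_rot": [0, 0, 0], "claw": 0.015},
  {"travel": [0, 0, 0], "delta_rot": [0, 0, 0], "claw": 0.04},
  {"travel": [0, 0, 0], "delta_rot": [0, 0, 0], "claw": 0.07},
  {"travel": [0, 0, 0], "delta_rot": [0, 0, 0], "claw": 0.07},
  {"travel": [0, 0, 0], "delta_rot": [0, 0, 0], "claw": 0.07},
  {"travel": [0, 0, 0], "delta_rot": [0, 0, 0], "claw": 0.07},
])

```text
clock: 25.25
eef_pos: [0.4822, 0.1306, 0.2153]
orientation: [0.236, -3.133, 0.0]
wrist_force: [0.3, -1.0, -0.5]
opening: 0.821
grasp_force: 0.0
```

move_arm([
  {"travel": [0, 0, -0.02], "delta_rot": [0, 0, 0], "claw": 0.07},
  {"travel": [0, 0, -0.03], "delta_rot": [0, 0, 0], "claw": 0.07},
  {"travel": [0, 0, -0.03], "delta_rot": [0, 0, 0], "claw": 0.07},
  {"travel": [0, 0, -0.03], "delta_rot": [0, 0, 0], "claw": 0.07},
  {"travel": [0, 0, -0.02], "delta_rot": [0, 0, 0], "claw": 0.07},
  {"travel": [0, 0, 0], "delta_rot": [0, 0, 0], "claw": 0.07},
  {"travel": [0, 0, 0], "delta_rot": [0, 0, 0], "claw": 0.07},
  {"travel": [0, 0, 0], "delta_rot": [0, 0, 0], "claw": 0.07},
])

```text
clock: 26.25
eef_pos: [0.4818, 0.1305, 0.3442]
orientation: [0.236, -3.131, 0.001]
wrist_force: [0.8, -0.6, -0.9]
opening: 0.818
grasp_force: 0.0
```

```bash
python3 - <<'E'
from tilt import *
f=env.grab_frame("scene"); print(env.get_state()["clock"],tilt(f,.0075,(.157,.13)))
g=np.load("pics/scene0.npy",allow_pickle=True).item()
d=np.abs(f["color"].astype(int)-g["color"]).max(2)>60
d[:165,:345]=0 # arm region
n,l,s,c=cv2.connectedComponentsWithStats(d.astype(np.uint8)); print([(x.tolist()) for x in s[1:] if x[4]>25])
print("grip pts",by_depth(f,(292,172)),by_depth(g,(292,172)))
E
python3 st.py
```

```text
26.3 (np.float64(-0.30961182599962367), np.float32(53.84642))
[[345, 82, 9, 18, 49], [309, 167, 70, 31, 568], [373, 174, 14, 10, 42], [188, 186, 11, 4, 29], [208, 187, 90, 27, 1074], [189, 212, 101, 32, 1408], [294, 231, 7, 10, 33], [369, 253, 10, 9, 43]]
grip pts [0.48940827 0.11897389 0.28309104] [0.48784834 0.12066159 0.2815806 ]
t 26.3 tcp [0.4818 0.1306 0.3444] F [0.27 0.7  0.64] open 0.82 grip 0.0
bal frame [np.float64(-0.1275), np.float64(0.0404), np.float64(0.3444)] yaw of tool y - bal y -0.002362550236456984 tilt [-0.0017 -0.0007]
to grasp, tool axes [-0.0006 -0.0016  0.0874]
```

The beam is back on the left rest, the lever is slack at its starting place, and the gripper is clear. The remaining image differences look like the arm's shadow. Handing in.

```bash
python3 -c "
from station import env
print(env.job_done())"
```

```text
the job is handed in; nothing more can be done
None
```

I floated the pointer between the green marks for more than five seconds without a break (about 12 to 18 s on the robot's clock), never let it reach the right rest, laid the beam gently on the left rest, let go of the lever and handed the job in at about 26 s.

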